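# Fit the locating stops into the welding jig and lock them

## Robot

A 6-joint arm with a two-finger parallel gripper is mounted at the origin on the work surface. World frame = base frame: x ahead of the robot, y to its left, z up, the work surface at z = 0. Lengths are in m, angles in rad, forces in N, time in s.
With the tool pointing down it reaches from about 0.225 to 0.875 m from the base axis. Payload 3.4 kg.
Tool frame: the origin (TCP) lies between the finger pads; the fingertips stand 11 mm ahead of it and the grasp point (between the pads) lies 8 mm behind it; z points along the fingers, y is the line along which they close (so a half turn about z gives the same grasp; the last joint's range is limited). The gripper opens to 85 mm and grips with 20 to 120 N. Pads are 22 mm wide; open, the fingers measure 114 mm over their backs; the gripper's body (76 mm by 85 mm) begins 54 mm behind the grasp point. The pads swing forward as they close: fully open they stand 13 mm farther back than shut.
Start: joints at [1.103, 0.276, 1.505, -0, 1.361, -0.121], TCP at [0.195, 0.541, 0.242] pointing down, gripper open.
Joint ranges: [-2.89, 2.89], [-0.75, 2.08], [0.22, 2.7], [-1.18, 4.32], [0.11, 2.71], [-2.7, 2.7]. Speed limits (rad/s): [2.57, 2.57, 3.14, 3.14, 3.14, 3.14].

## Interface

Orientations are given as a unit quaternion [w, x, y, z].
In Python, from rig import sensors, eyes, manip gives the robot as it stands.
- The arm moves only by the tool drive_tool, never from a script. Its argument "deltas" is a list of rows, each an object with "linear": the shift along the world's x, y, z in mm, a list of three; "twist": the turn about the world's z in degrees; "claw": the opening, from 0 (shut) to 1 (fully open). In form: [{"linear": [tx, ty, tz], "twist": twist, "claw": claw}, ...]. A call has 1 to 12 rows; each row is the pose to reach, as a shift and turn from the pose commanded when the call began; what a row does not reach only later rows make up. A row lasts 1/12 s, in which the tool goes at most 41.7 mm and 7.16 degrees, less where a joint would pass 70% of its speed; a pose out of reach is approached as far as the arm can. A call with a gripper value outside its range is refused whole. The fingers move at their own pace and stop on an object; "squeeze" is the grip in N (left out, the last holds). Time passes only in rows, so rows that repeat a pose let the fingers close. It gives the time, the measured TCP pose, the force, the opening and the grip force at its end, in the units of the state.
- sensors.get_state(): the state, without advancing time (a new reading comes with each control period).
- eyes.get_image(name): name is "scene" or "top" or "wrist"; returns the picture (384x512x3 uint8, red, green, blue); there is no depth.
- eyes.camera_model(name): a dict with "intrinsics" (3x3 intrinsics, pixels), "R" (3x3) and "t" (3): a world point X has camera coordinates R X + t. Camera axes: x right, y down, z forward; pixel columns grow to the right and rows downward; lengths in m; the calibration is good to about 2 mm. A picture is of the moment at which its call begins: read the wrist's pose just before it. camera_model takes no time and is no camera call; for the wrist camera it gives the pose at the moment of the call.
- manip.sign_off(): hands the job in; it is judged then, once.
The state is a dict: "clock": time; "qpos": joint angles; "qd": joint speeds; "effort": joint torques, N m; "position": TCP position; "ee_rot": TCP orientation; "contact_force": force on the tool from outside, world axes, zero at the start; "moment": the same for the moment, N m; "width": finger opening in m; "gripper_force": force on a finger pad.
Only numpy, scipy, OpenCV 4.12 (cv2) and the standard library are available. Lean on these libraries where they do the work, as an engineer would, in place of code of your own. Each camera call takes 0.05 s, during which the arm holds its last target. There are 200 camera calls.

## Task

Set up the welding jig: flip its red cam lever fully open, slide each locating stop that is on the table into the T-slot rail of its own colour, foot under the lips, from the mouth right up against the end block, and turn the tension nut clockwise until the white end of its bar points at the white mark. Only then, with all stops home and the nut set, flip the lever fully closed to lock them. Leave the roll of tape and the tin where they are.

Things in the scene. Friction and masses are not known exactly. Their poses are not given: they have to be found in the camera images.
- stop_red_mid (a point): The red locating stop (loose, 0.25 kg, may be absent): flat steel foot 50 long (its x) x 40 wide (its y) x 10 mm thick, with a red upright post 24 (x) x 16 (y) mm on its middle, 85 mm high in all. This point: 42.5 mm above the underside, on the post's axis; z up. Same shape after a half turn. Grip the post in its upper half, 50 to 75 mm above the underside.
- stop_yellow_mid (a point): The yellow locating stop (loose, 0.25 kg, may be absent): flat steel foot 50 long (its x) x 40 wide (its y) x 10 mm thick, with a yellow upright post 24 (x) x 16 (y) mm on its middle, 85 mm high in all. This point: 42.5 mm above the underside, on the post's axis; z up. Same shape after a half turn. Grip the post in its upper half, 50 to 75 mm above the underside.
- stop_green_mid (a point): The green locating stop (loose, 0.25 kg, may be absent): flat steel foot 50 long (its x) x 40 wide (its y) x 10 mm thick, with a green upright post 24 (x) x 16 (y) mm on its middle, 85 mm high in all. This point: 42.5 mm above the underside, on the post's axis; z up. Same shape after a half turn. Grip the post in its upper half, 50 to 75 mm above the underside.
- stop_blue_mid (a point): The blue locating stop (loose, 0.25 kg, may be absent): flat steel foot 50 long (its x) x 40 wide (its y) x 10 mm thick, with a blue upright post 24 (x) x 16 (y) mm on its middle, 85 mm high in all. This point: 42.5 mm above the underside, on the post's axis; z up. Same shape after a half turn. Grip the post in its upper half, 50 to 75 mm above the underside.
- rail_red_home (a point): The T-slot rail marked red (red end block, red patches at its mouth), fixed on the jig plate. This point lies on the plate's top, where the centre of the red stop's underside is when that stop is home. x runs along the slot from its mouth (robot's side) to its end block, y across, z up. Mouth at x = -115, end block's face at x = +25 mm.
- rail_yellow_home (a point): The T-slot rail marked yellow (yellow end block, yellow patches at its mouth), fixed on the jig plate. This point lies on the plate's top, where the centre of the yellow stop's underside is when that stop is home. x runs along the slot from its mouth (robot's side) to its end block, y across, z up. Mouth at x = -115, end block's face at x = +25 mm.
- rail_green_home (a point): The T-slot rail marked green (green end block, green patches at its mouth), fixed on the jig plate. This point lies on the plate's top, where the centre of the green stop's underside is when that stop is home. x runs along the slot from its mouth (robot's side) to its end block, y across, z up. Mouth at x = -115, end block's face at x = +25 mm.
- rail_blue_home (a point): The T-slot rail marked blue (blue end block, blue patches at its mouth), fixed on the jig plate. This point lies on the plate's top, where the centre of the blue stop's underside is when that stop is home. x runs along the slot from its mouth (robot's side) to its end block, y across, z up. Mouth at x = -115, end block's face at x = +25 mm.
- fixture: Jig: 18 mm thick base plate, 240 (x) x 320 mm (y), origin under its centre. Four rails on it, 72 mm apart, in an order that varies. Each slot: channel 48 wide, 14 mm high, roofed by two lips (tops 20 mm above the plate) with a 26 mm gap between them for the post; entered only from the mouth, before which lie 85 mm of bare plate. End blocks 30 mm high.
- dogs (a joint): Brass locking dogs, one in each slot (30 mm wide, at x = -39 to -31 mm from the rail's home point), moved by the lever: 0 = standing 12 mm above the plate, blocking the foot (lever closed); 0.013 m = sunk just below the plate's top (lever open).
- lever (a joint): Cam lever at the jig's right (-y) side: 0 = closed (leaning 0.75 rad from upright away from the robot; dogs up), 1.5 = open (leaning 0.75 rad towards the robot; dogs down). It stays where it is left; about 3 N at the handle moves it. A foot standing over a dog keeps it from closing.
- lever_grip (a point): The point to take on the lever: centre of the free part of its red round handle bar (16 mm thick, free over about 45 mm, lying along y), 85 mm from the lever's axis and 31 mm to the outer (-y) side of the lever's arm. Graspable from above across the bar; the bar may turn between the fingers.
- lever_axis (a point): Point on the lever's turning axis, level in y with lever_grip, 52 mm above the table; the axis is this frame's y, the jig's x points away from the robot, z up. The handle is at 85 mm from it, at angle 0.75 - lever from z towards x.
- nut (a joint): Tension nut at the jig's left (+y) side, upright axis: 0 = the white end of its black bar points along the jig's -x (to the robot); grows clockwise seen from above; 1.57 = the white end points to the jig's +y, at the white mark on its block. Travel 0 to 2.4, stays where left (0.04 N m).
- nut_grip (a point): Centre of the nut's black grip bar, on the nut's axis: bar 46 mm long (along this frame's x, white end at -x), 14 mm wide, 26 mm high; this point is 13 mm below its top and 83 mm above the table. Frame turns with the nut.
- tape_mid (a point): Bystander: centre of an orange roll of tape lying flat, 72 mm across, 24 mm high, open in the middle.
- tin_mid (a point): Bystander: centre of a small closed tin, 60 mm across, 65 mm high.
Not all that is in view belongs to the job. What is shaped like the part that bears stop_green_mid but pink or purple is not meant.

How it is judged:
On the way, in this order (a step that is already met when the one before it is completed fails the run):
1. the cam lever is flipped open (value of joint lever above 1.3 rad), for 0.2 s.
2. with the lever open, every stop present is home in the rail of its colour and the nut is on its mark (x of stop_red_mid in the frame of rail_red_home between -0.008 and 0.004 m and y of stop_red_mid in the frame of rail_red_home between -0.008 and 0.008 m and z of stop_red_mid in the frame of rail_red_home between 0.036 and 0.049 m and angle between each of stop_red_mid, stop_yellow_mid, stop_green_mid, stop_blue_mid's own z axis and vertical below 0.12 rad and x of stop_yellow_mid in the frame of rail_yellow_home between -0.008 and 0.004 m and y of stop_yellow_mid in the frame of rail_yellow_home between -0.008 and 0.008 m and z of stop_yellow_mid in the frame of rail_yellow_home between 0.036 and 0.049 m and x of stop_green_mid in the frame of rail_green_home between -0.008 and 0.004 m and y of stop_green_mid in the frame of rail_green_home between -0.008 and 0.008 m and z of stop_green_mid in the frame of rail_green_home between 0.036 and 0.049 m and x of stop_blue_mid in the frame of rail_blue_home between -0.008 and 0.004 m and y of stop_blue_mid in the frame of rail_blue_home between -0.008 and 0.008 m and z of stop_blue_mid in the frame of rail_blue_home between 0.036 and 0.049 m and value of joint nut between 1.37 and 1.77 rad and value of joint lever above 1.2 rad), for 0.2 s.
3. the cam lever is flipped closed (value of joint lever below 0.12 rad), for 0.2 s.
At the end, for the whole second after the job is handed in: Every stop present stands upright (within 0.12 rad), at rest, in the rail of its own colour, within 8 mm of touching the end block and with its foot under the lips; the nut is within 0.2 rad of its mark; the lever is closed (below 0.12 rad) (x of stop_red_mid in the frame of rail_red_home between -0.008 and 0.004 m and y of stop_red_mid in the frame of rail_red_home between -0.008 and 0.008 m and z of stop_red_mid in the frame of rail_red_home between 0.036 and 0.049 m and angle between each of stop_red_mid, stop_yellow_mid, stop_green_mid, stop_blue_mid's own z axis and vertical below 0.12 rad and x of stop_yellow_mid in the frame of rail_yellow_home between -0.008 and 0.004 m and y of stop_yellow_mid in the frame of rail_yellow_home between -0.008 and 0.008 m and z of stop_yellow_mid in the frame of rail_yellow_home between 0.036 and 0.049 m and x of stop_green_mid in the frame of rail_green_home between -0.008 and 0.004 m and y of stop_green_mid in the frame of rail_green_home between -0.008 and 0.008 m and z of stop_green_mid in the frame of rail_green_home between 0.036 and 0.049 m and x of stop_blue_mid in the frame of rail_blue_home between -0.008 and 0.004 m and y of stop_blue_mid in the frame of rail_blue_home between -0.008 and 0.008 m and z of stop_blue_mid in the frame of rail_blue_home between 0.036 and 0.049 m and value of joint nut between 1.37 and 1.77 rad and value of joint lever below 0.12 rad and linear speed of each of stop_red, stop_yellow, stop_green, stop_blue below 0.02 m/s).
It fails at once if a bystander (tape or tin) is moved by more than 6 cm or the tin is tipped over (distance of any of tape_mid, tin_mid from where it was at the start of the episode above 0.06 m or angle between tin_mid's own z axis and vertical above 0.7 rad).
Of stop_red, stop_yellow, stop_green, stop_blue only 3 to 4 are there at a start; the rules pass over those that are not, and their reading is None.
At some moment in a run one of stop_red, stop_yellow, stop_green, stop_blue may be knocked a few centimetres aside while the robot is not near it.
It also fails if it takes over 200 s, if anything falls off the work surface, if the arm or the gripper's body presses on something with over 40 N, if the wrist force passes 120 N, or if a joint passes its speed limit or range.

## Working session

There is one attempt and no reset: what is moved stays moved. The work goes in short steps, Python scripts to look and compute and a tool call to move; the robot and the scene stay as the last step left them, time stands still between calls to the robot, and variables do not carry over. Pictures are saved under pics/ and viewed, at most 14 in all, crops included, and the job is handed in when it is done.

Besides the shell and the picture viewer there is one more tool, called after "Emit:" by a JSON object that holds its "fn" and its "kwargs", one argument or row to a line. drive_tool: Moves the arm, as the interface text tells. Its arguments: {"type":"object","properties":{"deltas":{"type":"array","items":{"type":"object","properties":{"linear":{"type":"array","items":{"type":"number"}},"twist":{"type":"number"},"claw":{"type":"number"}}}},"squeeze":{"type":"number"}},"required":["deltas"]}

```bash
mkdir -p pics; ls; cat > h.py <<'E'
import numpy as np, cv2
from rig import sensors, eyes, manip
def grab(n, f=None):
    m=eyes.camera_model(n); im=eyes.get_image(n)
    if f: cv2.imwrite('pics/'+f, im[:,:,::-1])
    return im,m
def ray(m,uv):
    K,R,t=[np.array(m[k]) for k in('intrinsics','R','t')]
    c=-R.T@t; d=R.T@np.linalg.solve(K,np.array([uv[0],uv[1],1.0])); return c,d
def onz(m,uv,z):
    c,d=ray(m,uv); return c+d*(z-c[2])/d[2]
def proj(m,X):
    K,R,t=[np.array(m[k]) for k in('intrinsics','R','t')]
    p=K@(R@np.array(X)+t); return p[:2]/p[2]
E
python3 - <<'E'
from h import *
for n in('top','scene'):
    im,m=grab(n,n+'0.png'); print(n,ray(m,(256,192)))
    cv2.imwrite(f'pics/{n}0b.png',cv2.resize(im[:,:,::-1],(800,600),interpolation=cv2.INTER_CUBIC))
print(sensors.get_state())
E
```

```text
pics
top (array([0.37237491, 0.04396543, 1.28182005]), array([ 0.13719702, -0.00706087, -0.99054725]))
scene (array([ 1.40488977, -0.07285637,  1.05513933]), array([-0.665638  ,  0.07564003, -0.74251411]))
{'clock': 0.1, 'qpos': array([ 1.10300811e+00,  2.76545527e-01,  1.50600273e+00, -6.14672160e-06,
        1.36075478e+00, -1.21005437e-01]), 'qd': array([ 0.00036223, -0.00069019, -0.00269636, -0.00200271, -0.00185574,
        0.00167591]), 'effort': array([ 8.60576547e-04, -4.17697477e+01, -2.46405745e+01, -3.33842800e-04,
        5.71159646e-03,  1.75992886e-05]), 'position': array([0.19522472, 0.54034604, 0.24151989]), 'ee_rot': array([-2.45269102e-04,  1.72523174e-01,  9.85005088e-01, -8.19272270e-04]), 'contact_force': array([ 0.31332864, -0.68524154, -1.15698737]), 'moment': array([0.01293285, 0.00353722, 0.00447164]), 'gripper_force': 0.0, 'width': 0.08530453591461037}
```

View pics/top0b.png

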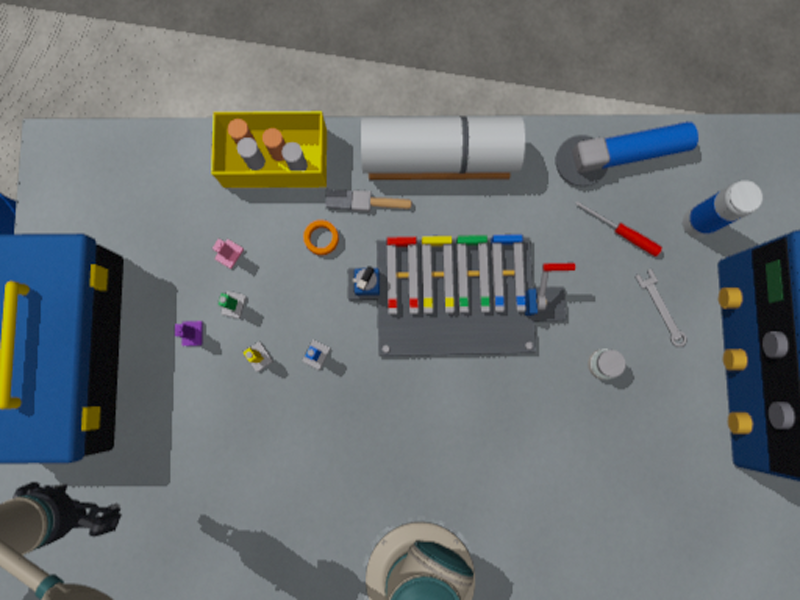

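View pics/scene0b.png

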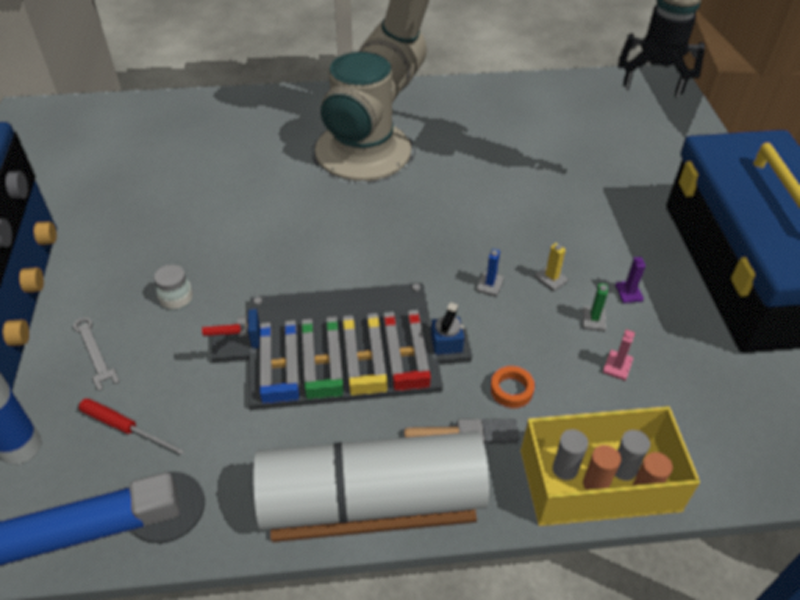

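The top view shows blue (316,353), yellow (257,355) and green (231,304) stops on the table, with no red one. The pink and purple ones are decoys. The rails run red, yellow, green, blue from left to right. The lever handle is at (558,267), leaning away (closed), and the nut is at (366,281).

```bash
cat >> h.py <<'E'
def mask(im,col):
    h=cv2.cvtColor(im,cv2.COLOR_RGB2HSV).astype(int); H,S,V=h[...,0],h[...,1],h[...,2]
    r={'red':(H<6)|(H>174),'yellow':(H>22)&(H<33),'green':(H>50)&(H<85),'blue':(H>100)&(H<125),'orange':(H>7)&(H<16)}[col]
    return (r&(S>120)&(V>50)).astype(np.uint8)
def blobs(im,col,amin=6):
    n,l,s,c=cv2.connectedComponentsWithStats(mask(im,col))
    return [(s[i,4],c[i],s[i,:4],l==i) for i in range(1,n) if s[i,4]>=amin]
E
python3 - <<'E'
from h import *
im,m=grab('top')
for col in('red','yellow','green','blue','orange'):
    for a,c,b,_ in blobs(im,col):
        if 130<c[0]<410 and 140<c[1]<245: print(col,a,c.round(1),b,'z85',onz(m,c,.085)[:2].round(3),'z48',onz(m,c,.048)[:2].round(3),'z38',onz(m,c,.038)[:2].round(3),'z0.114',onz(m,c,.114)[:2].round(3))
for uv in((386,349),(529,345)): print(onz(m,np.array(uv)*.64,.018))
print('tin',onz(m,np.array((610,362))*.64,.065))
E
```

```text
red 240 [408.5 153.2] [394 143  30  21] z85 [ 0.656 -0.434] z48 [ 0.664 -0.448] z38 [ 0.667 -0.452] z0.114 [ 0.649 -0.422]
red 99 [256.6 154.2] [248 151  19   7] z85 [0.655 0.033] z48 [0.664 0.032] z38 [0.667 0.032] z0.114 [0.649 0.033]
red 88 [357.5 170.5] [348 168  20   6] z85 [ 0.602 -0.275] z48 [ 0.61  -0.285] z38 [ 0.612 -0.287] z0.114 [ 0.597 -0.267]
red 34 [250.5 193.6] [248 191   6   6] z85 [0.533 0.052] z48 [0.538 0.052] z38 [0.54  0.052] z0.114 [0.529 0.052]
red 32 [264.3 193.5] [262 191   6   6] z85 [0.533 0.01 ] z48 [0.538 0.009] z38 [0.54  0.009] z0.114 [0.529 0.011]
yellow 111 [279.2 153.5] [270 151  20   7] z85 [ 0.657 -0.037] z48 [ 0.666 -0.039] z38 [ 0.668 -0.04 ] z0.114 [ 0.65  -0.035]
yellow 35 [273.6 193.4] [271 191   6   6] z85 [ 0.533 -0.018] z48 [ 0.538 -0.02 ] z38 [ 0.54 -0.02] z0.114 [ 0.53  -0.016]
yellow 35 [287.4 192.6] [285 190   6   6] z85 [ 0.536 -0.06 ] z48 [ 0.541 -0.063] z38 [ 0.542 -0.064] z0.114 [ 0.532 -0.057]
yellow 65 [162.2 227.5] [156 223  13   9] z85 [0.433 0.317] z48 [0.434 0.325] z38 [0.435 0.328] z0.114 [0.431 0.31 ]
green 101 [301.4 153.2
[... 948 characters left out ...]
e 35 [319.4 192.4] [317 190   6   6] z85 [ 0.536 -0.157] z48 [ 0.541 -0.163] z38 [ 0.542 -0.165] z0.114 [ 0.532 -0.152]
blue 44 [200.4 226.3] [195 222  10   9] z85 [0.435 0.203] z48 [0.437 0.208] z38 [0.438 0.209] z0.114 [0.434 0.199]
orange 10 [200.5 142.1] [196 141  10   5] z85 [0.694 0.205] z48 [0.704 0.21 ] z38 [0.707 0.212] z0.114 [0.687 0.201]
orange 31 [201.7 147.2] [197 144  14  11] z85 [0.678 0.201] z48 [0.688 0.206] z38 [0.69  0.208] z0.114 [0.671 0.198]
orange 28 [211.3 158. ] [202 150  15  13] z85 [0.644 0.172] z48 [0.653 0.176] z38 [0.655 0.177] z0.114 [0.638 0.169]
[0.44733577 0.06404128 0.018     ]
[ 0.45362513 -0.22609745  0.018     ]
tin [ 0.41653899 -0.37257172  0.065     ]
```

Emit:
{"fn": "drive_tool", "kwargs": {
  "deltas": [
    {"linear": [228,-405,30],"twist": 21,"claw": 0},
    {"linear": [228,-405,30],"twist": 21,"claw": 0},
    {"linear": [228,-405,30],"twist": 21,"claw": 0},
    {"linear": [228,-405,30],"twist": 21,"claw": 0},
    {"linear": [228,-405,30],"twist": 21,"claw": 0},
    {"linear": [228,-405,30],"twist": 21,"claw": 0},
    {"linear": [228,-405,30],"twist": 21,"claw": 0},
    {"linear": [228,-405,30],"twist": 21,"claw": 0},
    {"linear": [228,-405,30],"twist": 21,"claw": 0},
    {"linear": [228,-405,30],"twist": 21,"claw": 0},
    {"linear": [228,-405,30],"twist": 21,"claw": 0},
    {"linear": [228,-405,30],"twist": 21,"claw": 0}
  ]
}}

```text
clock: 1.15
position: [0.4259, 0.1313, 0.2726]
ee_rot: [0.001, -0.008, 1.0, -0.001]
contact_force: [0.8, -0.4, -0.2]
width: -0.0001
gripper_force: 0.0
```

Emit:
{"fn": "drive_tool", "kwargs": {
  "deltas": [
    {"linear": [227,-407,0],"twist": 0,"claw": 0},
    {"linear": [227,-407,0],"twist": 0,"claw": 0},
    {"linear": [227,-407,0],"twist": 0,"claw": 0},
    {"linear": [227,-407,0],"twist": 0,"claw": 0},
    {"linear": [227,-407,0],"twist": 0,"claw": 0},
    {"linear": [227,-407,0],"twist": 0,"claw": 0},
    {"linear": [227,-407,0],"twist": 0,"claw": 0},
    {"linear": [227,-407,0],"twist": 0,"claw": 0},
    {"linear": [227,-407,0],"twist": 0,"claw": 0},
    {"linear": [227,-407,0],"twist": 0,"claw": 0},
    {"linear": [227,-407,0],"twist": 0,"claw": 0},
    {"linear": [227,-407,0],"twist": 0,"claw": 0}
  ]
}}

```text
clock: 2.15
position: [0.6527, -0.278, 0.2698]
ee_rot: [0.0, -0.008, 1.0, -0.002]
contact_force: [-0.3, -0.6, 0.3]
width: 0.0003
gripper_force: 0.0
```

```bash
python3 - <<'E'
from h import *
im,m=grab('wrist','w1.png'); print(ray(m,(256,192)),m['R'])
for a,c,b,_ in blobs(im,'red',30): print(a,c,b,onz(m,c,.114), onz(m,(b[0],c[1]),.114)[:2],onz(m,(b[0]+b[2],c[1]),.114)[:2])
E
```

```text
(array([ 0.5722914 , -0.27767245,  0.40202152]), array([ 0.29829579, -0.00865039, -0.95456063])) [[-0.01633597  0.99986319 -0.00259499]
 [ 0.95108416  0.01633968  0.30849949]
 [ 0.30849969  0.00257158 -0.95122097]]
233 [494.01716738  81.53648069] [485  74  19  17] [ 0.54524583 -0.04919705  0.114     ] [ 0.54538763 -0.05798935] [ 0.54508887 -0.03946479]
933 [270.97534834 130.47802787] [242 123  59  16] [ 0.59552479 -0.26568938  0.114     ] [ 0.59601968 -0.29559323] [ 0.59501226 -0.2347196 ]
1212 [132.09405941 174.68976898] [ 98 152  70  48] [ 0.64490411 -0.41514856  0.114     ] [ 0.6455337 -0.4522457] [ 0.64424151 -0.3761067 ]
659 [484.94992413 181.76631259] [456 174  56  15] [ 0.64630774 -0.03050795  0.114     ] [ 0.64684528 -0.06204807] [ 0.64580575 -0.00105389]
```

View pics/w1.png

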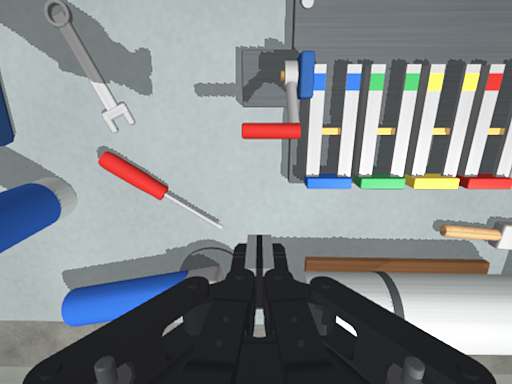

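The wrist view shows the lever handle at (271,130), at x 0.596 and y −0.296..−0.235, with its arm at column 293. I'm descending behind it and pushing it toward the robot.

Emit:
{"fn": "drive_tool", "kwargs": {
  "deltas": [
    {"linear": [-22,0,0],"twist": 0,"claw": 0},
    {"linear": [-22,0,-40],"twist": 0,"claw": 0},
    {"linear": [-22,0,-80],"twist": 0,"claw": 0},
    {"linear": [-22,0,-120],"twist": 0,"claw": 0},
    {"linear": [-22,0,-150],"twist": 0,"claw": 0},
    {"linear": [-22,0,-168],"twist": 0,"claw": 0},
    {"linear": [-22,0,-168],"twist": 0,"claw": 0}
  ]
}}

```text
clock: 2.78
position: [0.6246, -0.2679, 0.0991]
ee_rot: [-0.005, -0.01, 1.0, 0.003]
contact_force: [0.1, 0.3, 0.2]
width: -0.0001
gripper_force: 0.0
```

Emit:
{"fn": "drive_tool", "kwargs": {
  "deltas": [
    {"linear": [-15,0,0],"claw": 0},
    {"linear": [-30,0,0],"claw": 0},
    {"linear": [-45,0,0],"claw": 0},
    {"linear": [-60,0,0],"claw": 0},
    {"linear": [-75,-1,0],"claw": 0},
    {"linear": [-90,-1,0],"claw": 0},
    {"linear": [-100,-2,0],"claw": 0},
    {"linear": [-110,-2,0],"claw": 0},
    {"linear": [-118,-2,0],"claw": 0},
    {"linear": [-124,-2,0],"claw": 0},
    {"linear": [-124,-2,0],"claw": 0}
  ]
}}

```text
$.deltas[0]: bad value
```

Emit:
{"fn": "drive_tool", "kwargs": {
  "deltas": [
    {"linear": [0,0,0],"twist": 0,"claw": 0},
    {"linear": [0,0,0],"twist": 0,"claw": 0}
  ]
}}

```text
clock: 2.95
position: [0.6293, -0.271, 0.1062]
ee_rot: [0.001, -0.01, 1.0, -0.001]
contact_force: [0.0, 0.2, 0.9]
width: 0.0001
gripper_force: 0.0
```

Emit:
{"fn": "drive_tool", "kwargs": {
  "deltas": [
    {"linear": [-15,-2,-3],"twist": 0,"claw": 0},
    {"linear": [-30,-3,-4],"twist": 0,"claw": 0},
    {"linear": [-45,-4,-4],"twist": 0,"claw": 0},
    {"linear": [-60,-4,-4],"twist": 0,"claw": 0},
    {"linear": [-75,-4,-4],"twist": 0,"claw": 0},
    {"linear": [-88,-4,-4],"twist": 0,"claw": 0},
    {"linear": [-100,-5,-4],"twist": 0,"claw": 0},
    {"linear": [-110,-5,-4],"twist": 0,"claw": 0},
    {"linear": [-118,-5,-4],"twist": 0,"claw": 0},
    {"linear": [-124,-5,-4],"twist": 0,"claw": 0},
    {"linear": [-126,-5,-4],"twist": 0,"claw": 0},
    {"linear": [-126,-5,-4],"twist": 0,"claw": 0}
  ]
}}

```text
clock: 3.95
position: [0.5024, -0.2764, 0.1004]
ee_rot: [0.0, -0.01, 1.0, -0.0]
contact_force: [2.8, 0.1, -1.6]
width: -0.0005
gripper_force: 1.3
```

```bash
python3 - <<'E'
from h import *
for n in('top','scene'):
    im,m=grab(n,n+'1.png')
    for a,c,b,_ in blobs(im,'red',30):
        X=onz(m,c,.114)
        if -.33<X[1]<-.2: print(n,a,X)
print(sensors.get_state()['position'])
E
```

```text
top 58 [ 0.4847325  -0.25661465  0.114     ]
[ 0.50238454 -0.27635967  0.10031501]
```

Emit:
{"fn": "drive_tool", "kwargs": {
  "deltas": [
    {"linear": [-3,0,0],"twist": 0,"claw": 0},
    {"linear": [-6,0,0],"twist": 0,"claw": 0},
    {"linear": [-8,0,0],"twist": 0,"claw": 0},
    {"linear": [-8,0,0],"twist": 0,"claw": 0}
  ]
}}

```text
clock: 4.38
position: [0.4999, -0.2765, 0.1003]
ee_rot: [0.006, -0.009, 1.0, -0.0]
contact_force: [15.2, 1.6, -8.6]
width: 0.0002
gripper_force: 7.5
```

Emit:
{"fn": "drive_tool", "kwargs": {
  "deltas": [
    {"linear": [25,0,0],"twist": 0,"claw": 0},
    {"linear": [25,0,40],"twist": 0,"claw": 0},
    {"linear": [25,0,80],"twist": 0,"claw": 0},
    {"linear": [25,0,120],"twist": 0,"claw": 1},
    {"linear": [25,30,160],"twist": 0,"claw": 1},
    {"linear": [20,70,190],"twist": 0,"claw": 1},
    {"linear": [10,110,190],"twist": 0,"claw": 1},
    {"linear": [10,150,190],"twist": 0,"claw": 1},
    {"linear": [10,190,190],"twist": 0,"claw": 1},
    {"linear": [10,230,190],"twist": 0,"claw": 1},
    {"linear": [10,230,190],"twist": 0,"claw": 1},
    {"linear": [10,230,190],"twist": 0,"claw": 1}
  ]
}}

```text
clock: 5.38
position: [0.5031, -0.0436, 0.2904]
ee_rot: [-0.001, -0.012, 1.0, 0.0]
contact_force: [-0.2, -0.2, -0.8]
width: 0.0856
gripper_force: 0.0
```

```bash
python3 - <<'E'
from h import *
im,m=grab('wrist','w2.png')
for col in('red','yellow','green','blue'):
    for a,c,b,_ in blobs(im,col,30): print(col,a,c.round(),b,'z48',onz(m,c,.048)[:2].round(4),'z38',onz(m,c,.038)[:2].round(4))
print(sensors.get_state()['position'])
E
```

```text
red 760 [ 59. 155.] [ 29 149  61  13] z48 [ 0.4925 -0.3176] z38 [ 0.4944 -0.3249]
red 139 [293. 190.] [287 185  13  12] z48 [0.5354 0.008 ] z38 [0.5384 0.0094]
red 150 [323. 191.] [317 185  13  13] z48 [0.5349 0.0503] z38 [0.5379 0.0528]
red 699 [ 18. 259.] [  0 241  43  34] z48 [ 0.658 -0.414] z38 [ 0.6643 -0.4238]
red 495 [303. 266.] [284 257  39  17] z48 [0.6601 0.0318] z38 [0.6664 0.0338]
yellow 59 [509. 122.] [506 115   6  17] z48 [0.4333 0.2898] z38 [0.4335 0.2987]
yellow 135 [244. 191.] [239 185  12  12] z48 [ 0.5374 -0.0626] z38 [ 0.5404 -0.063 ]
yellow 144 [274. 190.] [268 185  12  12] z48 [ 0.5363 -0.0204] z38 [ 0.5393 -0.0197]
yellow 480 [258. 266.] [240 256  37  17] z48 [ 0.6605 -0.0398] z38 [ 0.6668 -0.0397]
yellow 431 [499. 333.] [480 318  32  37] z48 [0.7836 0.3798] z38 [0.7932 0.3912]
yellow 566 [406. 371.] [391 353  33  31] z48 [0.8735 0.2359] z38 [0.8855 0.2434]
green 132 [195. 190.] [190 184  11  12] z48 [ 0.5376 -0.1331] z38 [ 0.5407 -0.1354]
green 126 [224. 190.] [219 185  11  12] z48 [ 0.5379 -0.0911] z38 [ 0.541  -0.0924]
green 476 [213. 266.] [195 256  38  17] z48 [ 0.6621 -0.1102] z38 [ 0.6685 -0.112 ]
blue 860 [450. 124.] [424 113  56  24] z48 [0.4371 0.2107] z38 [0.4375 0.2175]
blue 930 [132. 188.] [117 168  36  41] z48 [ 0.5371 -0.2229] z38 [ 0.5402 -0.2277]
blue 143 [175. 190.] [169 184  13  12] z48 [ 0.5383 -0.1613] z38 [ 0.5414 -0.1645]
blue 799 [349. 214.] [334 201  42  39] z48 [0.5703 0.0934] z38 [0.5742 0.0971]
blue 89 [184. 266.] [180 259  11  14] z48 [ 0.6638 -0.1556] z38 [ 0.6702 -0.1586]
blue 259 [  7. 347.] [  0 338  22  26] z48 [ 0.8363 -0.4773] z38 [ 0.8474 -0.4889]
[ 0.50356538 -0.04559008  0.29027754]
```

View pics/w2.png

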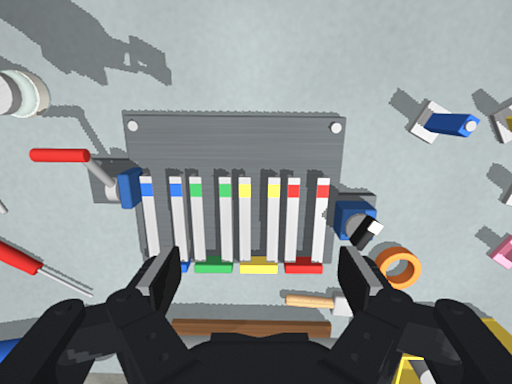

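Emit:
{"fn": "drive_tool", "kwargs": {
  "deltas": [
    {"linear": [-20,40,0],"twist": 0,"claw": 1},
    {"linear": [-40,80,0],"twist": 0,"claw": 1},
    {"linear": [-60,120,0],"twist": 0,"claw": 1},
    {"linear": [-80,160,0],"twist": 0,"claw": 1},
    {"linear": [-90,200,0],"twist": 0,"claw": 1},
    {"linear": [-90,240,0],"twist": 0,"claw": 1},
    {"linear": [-90,280,0],"twist": 0,"claw": 1},
    {"linear": [-90,320,0],"twist": 0,"claw": 1},
    {"linear": [-90,340,0],"twist": 0,"claw": 1},
    {"linear": [-90,340,0],"twist": 0,"claw": 1},
    {"linear": [-90,340,0],"twist": 0,"claw": 1}
  ]
}}

```text
clock: 6.35
position: [0.4153, 0.2931, 0.2895]
ee_rot: [-0.001, -0.01, 1.0, -0.001]
contact_force: [-0.6, 0.3, 0.3]
width: 0.0856
gripper_force: 0.0
```

```bash
python3 - <<'E'
from h import *
im,m=grab('wrist','w3.png')
for col in('red','yellow','green','blue'):
    for a,c,b,_ in blobs(im,col,30): print(col,a,c.round(),b,'z85',onz(m,c,.085)[:2].round(4))
print(sensors.get_state()['position'])
E
```

```text
red 120 [ 75. 240.] [ 69 235  13  11] z85 [0.5144 0.0436]
red 120 [103. 240.] [ 97 235  13  11] z85 [0.5136 0.0814]
red 90 [ 98. 301.] [ 84 297  24  10] z85 [0.615  0.0584]
yellow 278 [282. 181.] [273 167  21  31] z85 [0.4239 0.3236]
yellow 122 [ 29. 240.] [ 23 234  14  12] z85 [ 0.5156 -0.0196]
yellow 124 [ 57. 240.] [ 50 235  14  11] z85 [0.5149 0.0182]
yellow 1365 [494. 309.] [473 284  39  54] z85 [0.6164 0.6509]
yellow 152 [ 51. 304.] [ 39 296  27  19] z85 [ 0.6212 -0.0121]
green 449 [314. 249.] [304 232  22  38] z85 [0.5213 0.3725]
green 106 [ 10. 239.] [  4 234  14  11] z85 [ 0.5155 -0.0453]
green 479 [ 19. 307.] [  0 296  42  18] z85 [ 0.6276 -0.0616]
blue 328 [198. 181.] [185 168  26  31] z85 [0.4272 0.2169]
blue 556 [136. 255.] [116 247  41  22] z85 [0.5362 0.1243]
blue 56 [510. 295.] [507 285   5  19] z85 [0.5906 0.6668]
blue 152 [505. 342.] [494 332  18  23] z85 [0.6776 0.6861]
[0.41513213 0.29228786 0.28968728]
```

View pics/w3.png

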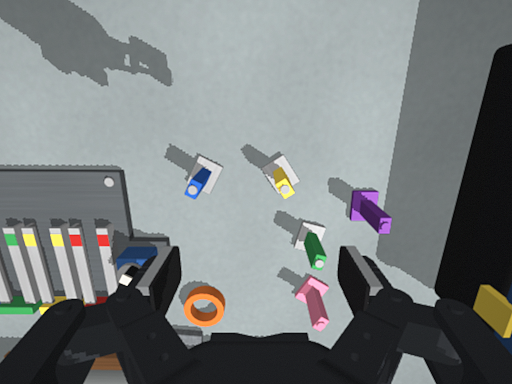

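The wrist views show the jig from above with the lever open. The stops stand at (205,170) blue, (285,170) yellow and (312,238) green. Next I'll get each foot's orientation from its outline.

```bash
cat >> h.py <<'E'
def stop(im,m,col,near,dbg=None):
    """foot+post pose of a stop near a table point: foot outline cast on z=10mm, post axis yaw by minAreaRect"""
    bb=[b for b in blobs(im,col,30) if np.linalg.norm(onz(m,b[1],.06)[:2]-near)<.06]
    post=max(bb,key=lambda b:b[0])[3]
    h=cv2.cvtColor(im,cv2.COLOR_RGB2HSV).astype(int)
    foot=(h[...,1]<25)&(h[...,2]>195)
    pp=np.argwhere(post); d=None
    n,l,s,c=cv2.connectedComponentsWithStats(foot.astype(np.uint8))
    pd=cv2.dilate(post.astype(np.uint8),np.ones((5,5)))>0
    ids=[i for i in set(l[pd&foot]) if i and s[i,4]>25]
    f=np.isin(l,ids)
    ys,xs=np.nonzero(f)
    P=np.array([onz(m,(x,y),.010)[:2] for x,y in zip(xs,ys)])
    P=P[np.linalg.norm(P-near,axis=1)<.05]
    r=cv2.minAreaRect((P*1000).astype(np.float32))
    (cx,cy),(w,hh),a=r
    if w<hh: w,hh,a=hh,w,a+90
    return np.array([cx,cy]),(w,hh),(a+90)%180-90
E
python3 - <<'E'
from h import *
im,m=grab('wrist')
for col,p in(('blue',(.435,.207)),('yellow',(.433,.318)),('green',(.537,.368))):
    print(col,stop(im,m,col,np.array(p)))
h=cv2.cvtColor(im,cv2.COLOR_RGB2HSV)
print(h[165,215],h[165,230],h[157,200])
E
```

```text
blue (array([443.37493896, 206.33312988]), (60.00697326660156, 37.78456115722656), -26.29787826538086)
yellow (array([436.46981812, 329.71200562]), (53.576473236083984, 39.09351348876953), 35.1974983215332)
green (array([542.84204102, 385.22821045]), (49.240570068359375, 46.32587432861328), -13.805633544921875)
[120   1 227] [ 93  15 187] [  0   1 231]
```

Emit:
{"fn": "drive_tool", "kwargs": {
  "deltas": [
    {"linear": [2,-40,-20],"twist": 0,"claw": 1},
    {"linear": [5,-80,-40],"twist": 0,"claw": 1},
    {"linear": [5,-86,-70],"twist": 0,"claw": 1},
    {"linear": [5,-86,-70],"twist": 0,"claw": 1},
    {"linear": [5,-86,-70],"twist": 0,"claw": 1}
  ]
}}

```text
clock: 6.87
position: [0.4186, 0.2056, 0.2196]
ee_rot: [-0.002, -0.008, 1.0, -0.0]
contact_force: [-0.2, 0.1, -0.0]
width: 0.0853
gripper_force: 0.0
```

```bash
python3 - <<'E'
from h import *
im,m=grab('wrist','w4.png')
print(stop(im,m,'blue',np.array((.44,.207))))
b=[b for b in blobs(im,'blue',60)]
for x in b: print(x[0],x[1],x[2])
p=proj(m,(.44,.207,.03)).astype(int); print(p)
c=im[max(0,p[1]-60):p[1]+60,max(0,p[0]-80):p[0]+80,::-1]
cv2.imwrite('pics/w4c.png',cv2.resize(c,None,fx=4,fy=4)); print(max(0,p[0]-80),max(0,p[1]-60))
E
```

```text
(array([442.47412109, 208.15484619]), (56.74359893798828, 39.68689727783203), -25.99437713623047)
511 [261.09197652 196.87279843] [251 179  22  41]
596 [190.43624161 284.46812081] [176 271  27  32]
103 [196.49514563 311.0776699 ] [190 295  14  25]
169 [  6.69822485 341.95857988] [  0 333  17  18]
[258 193]
178 133
```

View pics/w4c.png

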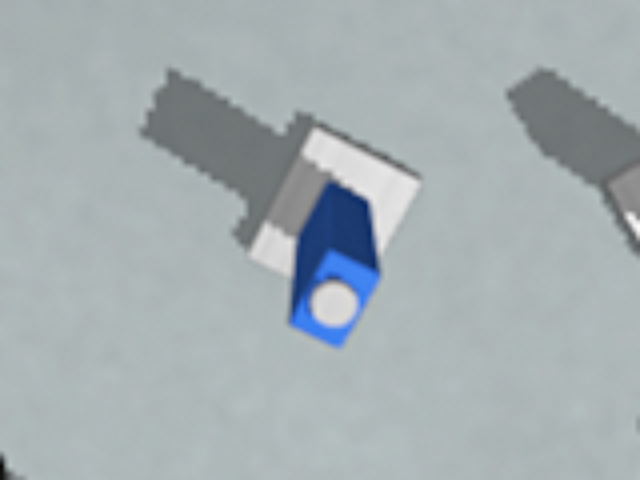

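The crop shows the blue stop: its white dot at (334,303), with the bright top face around it at 24x16. So I'll take the bright top face plus the dot, cast on z = 85 mm.

```bash
cat >> h.py <<'E'
def top(im,m,col,near,vmin=180,z=.085):
    V=im.max(2); mk=mask(im,col)&(V>vmin)
    best=None
    cs,_=cv2.findContours(mk.astype(np.uint8),cv2.RETR_EXTERNAL,cv2.CHAIN_APPROX_NONE)
    for c in cs:
        if cv2.contourArea(c)<25: continue
        P=np.array([onz(m,q,z)[:2] for q in c[:,0]])*1000
        if np.linalg.norm(P.mean(0)/1000-near)>.05: continue
        (cx,cy),(w,h),a=cv2.minAreaRect(P.astype(np.float32))
        if w<h: w,h,a=h,w,a+90
        if best is None or w*h>best[1][0]*best[1][1]: best=(np.array([cx,cy]).round(1),(round(w,1),round(h,1)),round((a+90)%180-90,1))
    return best
def tooly():
    from scipy.spatial.transform import Rotation as Ro
    s=sensors.get_state(); w,x,y,z=s['ee_rot']; Y=Ro.from_quat([x,y,z,w]).as_matrix()[:,1]
    return s['position'].round(4),np.degrees(np.arctan2(Y[1],Y[0])).round(1)
E
python3 - <<'E'
from h import *
im,m=grab('wrist')
for v in(120,160,200): print(v,top(im,m,'blue',np.array((.44,.207)),v))
print('dot',onz(m,(261.5,208.7),.085),tooly())
E
```

```text
120 (array([436.5, 209.4]), (25.1, 16.3), -26.8)
160 (array([437.6, 209.4]), (23.3, 15.5), -26.2)
200 (array([437.9, 209.5]), (22.7, 14.9), -26.7)
dot [0.44202214 0.21149657 0.085     ] (array([0.4209, 0.2079, 0.222 ]), np.float64(91.0))
```

Emit:
{"fn": "drive_tool", "kwargs": {
  "deltas": [
    {"linear": [17,2,-30],"twist": -7,"claw": 1},
    {"linear": [17,2,-60],"twist": -14,"claw": 1},
    {"linear": [17,2,-90],"twist": -21,"claw": 1},
    {"linear": [17,2,-112],"twist": -27.5,"claw": 1},
    {"linear": [17,2,-112],"twist": -27.5,"claw": 1},
    {"linear": [17,2,-112],"twist": -27.5,"claw": 1},
    {"linear": [17,2,-112],"twist": -27.5,"claw": 1}
  ]
}}

```text
clock: 7.55
position: [0.4385, 0.2109, 0.1104]
ee_rot: [0.002, 0.227, 0.974, 0.001]
contact_force: [0.0, 0.2, 0.6]
width: 0.0855
gripper_force: 0.0
```

```bash
python3 - <<'E'
from h import *
im,m=grab('wrist','w5.png')
for v in(120,160): print(v,top(im,m,'blue',np.array((.44,.207)),v))
print(tooly())
E
```

```text
120 (array([436.9, 209.3]), (23.4, 15.0), -26.3)
160 (array([434.1, 210.3]), (14.8, 12.9), -26.2)
(array([0.4385, 0.2108, 0.1106]), np.float64(63.8))
```

Emit:
{"fn": "drive_tool", "kwargs": {
  "deltas": [
    {"linear": [-1,-1,-25],"twist": 0,"claw": 1},
    {"linear": [-1,-1,-45],"twist": 0,"claw": 1},
    {"linear": [-1,-1,-56],"twist": 0,"claw": 1},
    {"linear": [-1,-1,-56],"twist": 0,"claw": 1},
    {"linear": [-1,-1,-56],"twist": 0,"claw": 0},
    {"linear": [-1,-1,-56],"twist": 0,"claw": 0},
    {"linear": [-1,-1,-56],"twist": 0,"claw": 0},
    {"linear": [-1,-1,-56],"twist": 0,"claw": 0},
    {"linear": [-1,-1,-56],"twist": 0,"claw": 0},
    {"linear": [-1,-1,-56],"twist": 0,"claw": 0}
  ],
  "squeeze": 50
}}

```text
clock: 8.43
position: [0.436, 0.2091, 0.053]
ee_rot: [0.001, 0.228, 0.974, 0.001]
contact_force: [0.8, 1.0, 1.7]
width: 0.0153
gripper_force: 49.0
```

Emit:
{"fn": "drive_tool", "kwargs": {
  "deltas": [
    {"linear": [0,0,15],"twist": 0,"claw": 0},
    {"linear": [0,0,40],"twist": 0,"claw": 0},
    {"linear": [5,-30,40],"twist": 5,"claw": 0},
    {"linear": [10,-65,40],"twist": 10,"claw": 0},
    {"linear": [15,-100,40],"twist": 15,"claw": 0},
    {"linear": [20,-140,40],"twist": 20,"claw": 0},
    {"linear": [25,-180,40],"twist": 25,"claw": 0},
    {"linear": [30,-220,40],"twist": 27.5,"claw": 0},
    {"linear": [34,-260,40],"twist": 27.5,"claw": 0},
    {"linear": [36,-300,40],"twist": 27.5,"claw": 0},
    {"linear": [36,-335,40],"twist": 27.5,"claw": 0},
    {"linear": [36,-365,40],"twist": 27.5,"claw": 0}
  ]
}}

```text
clock: 9.43
position: [0.471, -0.1588, 0.0921]
ee_rot: [-0.0, -0.009, 1.0, -0.0]
contact_force: [0.0, -0.3, -2.9]
width: 0.0156
gripper_force: 49.7
```

Emit:
{"fn": "drive_tool", "kwargs": {
  "deltas": [
    {"linear": [5,-32,0],"twist": 0,"claw": 0},
    {"linear": [5,-32,0],"twist": 0,"claw": 0},
    {"linear": [5,-32,0],"twist": 0,"claw": 0},
    {"linear": [5,-32,0],"twist": 0,"claw": 0}
  ]
}}

```text
clock: 9.77
position: [0.4756, -0.1877, 0.0917]
ee_rot: [-0.001, -0.009, 1.0, 0.001]
contact_force: [-0.4, -0.1, -2.1]
width: 0.0153
gripper_force: 50.1
```

```bash
python3 - <<'E'
from h import *
print(tooly())
im,m=grab('wrist','w6.png')
for v in(120,160): print(v,top(im,m,'blue',np.array((.48,-.187)),v,.125))
for col in('yellow','green','blue'):
    for a,c,b,_ in blobs(im,col,30): print(col,a,c.round(),b,'z38',onz(m,c,.038)[:2].round(4))
E
```

```text
(array([ 0.4756, -0.1877,  0.0917]), np.float64(91.1))
120 (array([ 462.3, -186.6]), (52.5, 15.6), 0.4)
160 (array([ 476.2, -186.5]), (24.7, 15.2), 1.3)
green 153 [378. 291.] [366 287  21  13] z38 [ 0.5353 -0.0885]
blue 2857 [259. 267.] [241 216  37 109] z38 [ 0.5144 -0.1855]
blue 410 [206. 266.] [193 253  25  30] z38 [ 0.515  -0.2273]
```

View pics/w6.png

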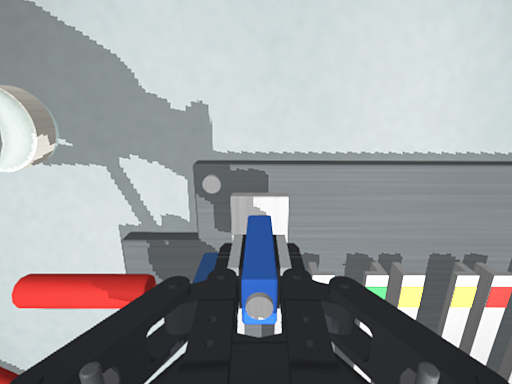

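The view shows the blue stop held straight over the bare plate, ahead of the blue mouth. I'm lowering it and sliding in.

Emit:
{"fn": "drive_tool", "kwargs": {
  "deltas": [
    {"linear": [0,0,-12],"twist": 0,"claw": 0},
    {"linear": [0,0,-19],"twist": 0,"claw": 0},
    {"linear": [0,0,-19],"twist": 0,"claw": 0},
    {"linear": [10,0,-19],"twist": 0,"claw": 0},
    {"linear": [20,0,-19],"twist": 0,"claw": 0},
    {"linear": [30,1,-19],"twist": 0,"claw": 0},
    {"linear": [40,1,-19],"twist": 0,"claw": 0},
    {"linear": [50,1,-19],"twist": 0,"claw": 0},
    {"linear": [60,1,-19],"twist": 0,"claw": 0},
    {"linear": [60,1,-19],"twist": 0,"claw": 0}
  ]
}}

```text
clock: 10.65
position: [0.5397, -0.1877, 0.0736]
ee_rot: [0.002, -0.01, 1.0, -0.001]
contact_force: [0.2, -0.3, -1.4]
width: 0.0155
gripper_force: 50.1
```

Emit:
{"fn": "drive_tool", "kwargs": {
  "deltas": [
    {"linear": [12,0,0],"twist": 0,"claw": 0},
    {"linear": [24,0,0],"twist": 0,"claw": 0},
    {"linear": [36,1,0],"twist": 0,"claw": 0},
    {"linear": [48,1,0],"twist": 0,"claw": 0},
    {"linear": [60,1,0],"twist": 0,"claw": 0},
    {"linear": [70,1,0],"twist": 0,"claw": 0},
    {"linear": [76,2,0],"twist": 0,"claw": 0},
    {"linear": [80,2,0],"twist": 0,"claw": 0},
    {"linear": [80,2,0],"twist": 0,"claw": 0}
  ]
}}

```text
clock: 11.4
position: [0.617, -0.1851, 0.0732]
ee_rot: [0.0, -0.01, 1.0, 0.0]
contact_force: [0.9, 0.5, -2.3]
width: 0.0153
gripper_force: 50.1
```

Emit:
{"fn": "drive_tool", "kwargs": {
  "deltas": [
    {"linear": [3,0,0],"twist": 0,"claw": 0},
    {"linear": [6,0,0],"twist": 0,"claw": 0},
    {"linear": [9,0,0],"twist": 0,"claw": 0},
    {"linear": [12,0,0],"twist": 0,"claw": 0},
    {"linear": [12,0,0],"twist": 0,"claw": 0}
  ]
}}

```text
clock: 11.82
position: [0.6292, -0.1854, 0.0735]
ee_rot: [0.0, -0.01, 1.0, -0.0]
contact_force: [0.7, -0.2, -1.8]
width: 0.0154
gripper_force: 50.1
```

Emit:
{"fn": "drive_tool", "kwargs": {
  "deltas": [
    {"linear": [2,0,0],"twist": 0,"claw": 0},
    {"linear": [4,0,0],"twist": 0,"claw": 0},
    {"linear": [6,0,0],"twist": 0,"claw": 0},
    {"linear": [7,0,0],"twist": 0,"claw": 0}
  ]
}}

```text
clock: 12.15
position: [0.6347, -0.1852, 0.0733]
ee_rot: [-0.001, -0.01, 1.0, 0.0]
contact_force: [-3.5, -1.4, -0.6]
width: 0.0152
gripper_force: 50.3
```

Emit:
{"fn": "drive_tool", "kwargs": {
  "deltas": [
    {"linear": [2,0,0],"twist": 0,"claw": 0},
    {"linear": [3,0,0],"twist": 0,"claw": 0},
    {"linear": [3,0,0],"twist": 0,"claw": 0},
    {"linear": [3,0,0],"twist": 0,"claw": 0}
  ]
}}

```text
clock: 12.48
position: [0.6351, -0.1851, 0.073]
ee_rot: [-0.004, -0.01, 1.0, 0.0]
contact_force: [-6.5, -0.3, 1.6]
width: 0.0156
gripper_force: 50.7
```

Emit:
{"fn": "drive_tool", "kwargs": {
  "deltas": [
    {"linear": [-4,0,0],"twist": 0,"claw": 0.5},
    {"linear": [-4,0,0],"twist": 0,"claw": 0.5},
    {"linear": [-4,0,0],"twist": 0,"claw": 0.5},
    {"linear": [-4,0,30],"twist": 0,"claw": 0.5},
    {"linear": [-4,0,70],"twist": 0,"claw": 0.5},
    {"linear": [-4,0,110],"twist": 0,"claw": 1},
    {"linear": [-4,0,140],"twist": 0,"claw": 1},
    {"linear": [-20,35,150],"twist": 0,"claw": 1},
    {"linear": [-35,70,150],"twist": 0,"claw": 1},
    {"linear": [-50,105,150],"twist": 0,"claw": 1},
    {"linear": [-65,140,150],"twist": 0,"claw": 1},
    {"linear": [-80,175,150],"twist": 0,"claw": 1}
  ]
}}

```text
clock: 13.48
position: [0.5584, -0.0087, 0.2241]
ee_rot: [0.001, -0.01, 1.0, 0.0]
contact_force: [1.3, -0.4, 0.5]
width: 0.0854
gripper_force: 0.0
```

Emit:
{"fn": "drive_tool", "kwargs": {
  "deltas": [
    {"linear": [-135,330,0],"twist": 0,"claw": 1},
    {"linear": [-135,330,0],"twist": 0,"claw": 1},
    {"linear": [-135,330,0],"twist": 0,"claw": 1},
    {"linear": [-135,330,0],"twist": 0,"claw": 1},
    {"linear": [-135,330,0],"twist": 0,"claw": 1},
    {"linear": [-135,330,0],"twist": 0,"claw": 1},
    {"linear": [-135,330,0],"twist": 0,"claw": 1},
    {"linear": [-135,330,0],"twist": 0,"claw": 1},
    {"linear": [-135,330,0],"twist": 0,"claw": 1},
    {"linear": [-135,330,0],"twist": 0,"claw": 1},
    {"linear": [-135,330,0],"twist": 0,"claw": 1},
    {"linear": [-135,330,0],"twist": 0,"claw": 1}
  ]
}}

```text
clock: 14.48
position: [0.4239, 0.3196, 0.2236]
ee_rot: [0.001, -0.01, 1.0, -0.0]
contact_force: [-0.1, -0.3, -0.2]
width: 0.0858
gripper_force: 0.0
```

```bash
python3 - <<'E'
from h import *
im,m=grab('wrist','w7.png')
for v in(120,160,200): print(v,top(im,m,'yellow',np.array((.434,.32)),v), top(im,m,'green',np.array((.536,.37)),v*.6))
print(tooly())
p=proj(m,(.435,.32,.04)).astype(int)
c=im[max(0,p[1]-70):p[1]+90,max(0,p[0]-100):p[0]+120,::-1]
cv2.imwrite('pics/w7c.png',cv2.resize(c,None,fx=3,fy=3))
E
```

```text
120 (array([426. , 326.6]), (37.1, 22.7), 34.4) (array([521.7, 375.6]), (66.2, 22.0), 14.3)
160 (array([427.1, 324.5]), (39.1, 18.4), 25.1) (array([522.2, 378.8]), (63.7, 19.2), 6.2)
200 (array([433.7, 327.6]), (23.3, 15.8), 34.3) (array([540.9, 380.6]), (23.5, 15.0), -15.0)
(array([0.4241, 0.3191, 0.2235]), np.float64(91.1))
```

View pics/w7c.png

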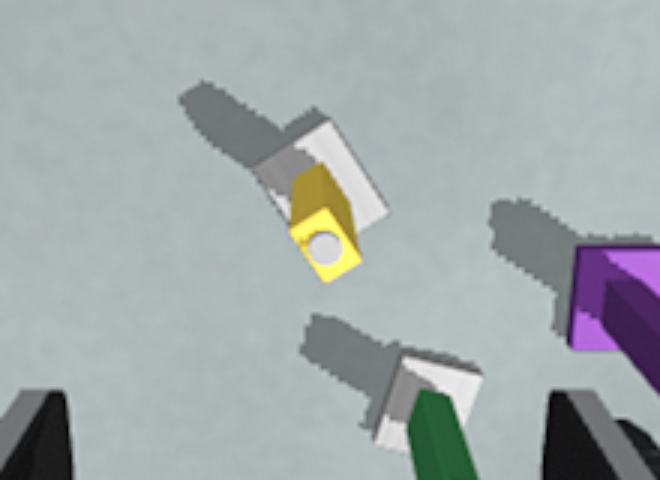

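The crop shows the yellow stop: its bright top is centred at (325,245), with a measured size of 23.3 x 15.8, as it must be. The yaw is 34.3°.

Emit:
{"fn": "drive_tool", "kwargs": {
  "deltas": [
    {"linear": [9.5,8.5,-30],"twist": 7,"claw": 1},
    {"linear": [9.5,8.5,-60],"twist": 14,"claw": 1},
    {"linear": [9.5,8.5,-90],"twist": 21,"claw": 1},
    {"linear": [9.5,8.5,-113],"twist": 28,"claw": 1},
    {"linear": [9.5,8.5,-113],"twist": 33,"claw": 1},
    {"linear": [9.5,8.5,-113],"twist": 33,"claw": 1},
    {"linear": [9.5,8.5,-113],"twist": 33,"claw": 1}
  ]
}}

```text
clock: 15.12
position: [0.4341, 0.3274, 0.1105]
ee_rot: [0.0, -0.291, 0.957, 0.0]
contact_force: [0.2, -0.6, 0.4]
width: 0.0851
gripper_force: 0.0
```

```bash
python3 - <<'E'
from h import *
im,m=grab('wrist','w8.png')
for v in(130,200): print(v,top(im,m,'yellow',np.array((.434,.327)),v))
print(tooly())
E
```

```text
130 (array([425.5, 321.3]), (44.4, 15.4), 34.5)
200 (array([434.1, 327.2]), (23.5, 15.4), 34.5)
(array([0.4343, 0.3278, 0.111 ]), np.float64(123.9))
```

Emit:
{"fn": "drive_tool", "kwargs": {
  "deltas": [
    {"linear": [0,0,-25],"twist": 0,"claw": 1},
    {"linear": [0,0,-45],"twist": 0,"claw": 1},
    {"linear": [0,0,-57],"twist": 0,"claw": 1},
    {"linear": [0,0,-57],"twist": 0,"claw": 1},
    {"linear": [0,0,-57],"twist": 0,"claw": 0},
    {"linear": [0,0,-57],"twist": 0,"claw": 0},
    {"linear": [0,0,-57],"twist": 0,"claw": 0},
    {"linear": [0,0,-57],"twist": 0,"claw": 0},
    {"linear": [0,0,-57],"twist": 0,"claw": 0},
    {"linear": [0,0,-57],"twist": 0,"claw": 0}
  ],
  "squeeze": 50
}}

```text
clock: 16.0
position: [0.4335, 0.3284, 0.0539]
ee_rot: [0.001, -0.294, 0.956, -0.0]
contact_force: [1.7, -1.2, -3.0]
width: 0.0152
gripper_force: 52.4
```

Emit:
{"fn": "drive_tool", "kwargs": {
  "deltas": [
    {"linear": [0,0,15],"twist": 0,"claw": 0},
    {"linear": [0,0,40],"twist": 0,"claw": 0},
    {"linear": [5,-30,40],"twist": -5,"claw": 0},
    {"linear": [10,-65,40],"twist": -10,"claw": 0},
    {"linear": [15,-100,40],"twist": -16,"claw": 0},
    {"linear": [20,-140,40],"twist": -22,"claw": 0},
    {"linear": [25,-180,40],"twist": -28,"claw": 0},
    {"linear": [30,-220,40],"twist": -33,"claw": 0},
    {"linear": [34,-260,40],"twist": -33,"claw": 0},
    {"linear": [38,-300,40],"twist": -33,"claw": 0},
    {"linear": [42,-335,40],"twist": -33,"claw": 0},
    {"linear": [44,-370,40],"twist": -33,"claw": 0}
  ]
}}

```text
clock: 17.0
position: [0.4768, -0.0436, 0.0932]
ee_rot: [0.0, -0.009, 1.0, 0.0]
contact_force: [0.5, -0.3, -2.9]
width: 0.0156
gripper_force: 52.5
```

Emit:
{"fn": "drive_tool", "kwargs": {
  "deltas": [
    {"linear": [0,0,0],"twist": 0,"claw": 0},
    {"linear": [0,0,0],"twist": 0,"claw": 0},
    {"linear": [0,0,0],"twist": 0,"claw": 0}
  ]
}}

```text
clock: 17.25
position: [0.4762, -0.0413, 0.0929]
ee_rot: [-0.001, -0.009, 1.0, 0.001]
contact_force: [-0.1, 0.7, -3.2]
width: 0.0157
gripper_force: 52.8
```

```bash
python3 - <<'E'
from h import *
print(tooly())
im,m=grab('wrist','w9.png')
for v in(160,200): print(v,top(im,m,'yellow',np.array((.478,-.043)),v,.125))
for col in('yellow','green','red'):
    for a,c,b,_ in blobs(im,col,30): print(col,a,c.round(),b,'z38',onz(m,c,.038)[:2].round(4))
im,m=grab('top','top2.png')
for a,c,b,_ in blobs(im,'green',20): print(c,onz(m,c,.085)[:2])
E
```

```text
(array([ 0.4762, -0.0413,  0.0929]), np.float64(91.1))
160 (array([461.2, -40.2]), (51.5, 15.7), 0.2)
200 (array([461.2, -40.5]), (51.5, 15.3), 1.4)
yellow 2766 [259. 261.] [241 212  37 107] z38 [ 0.5106 -0.0394]
green 255 [139. 289.] [130 282  21  19] z38 [ 0.5386 -0.1364]
red 202 [375. 288.] [362 283  22  15] z38 [0.534  0.0551]
[301.47058824 153.17647059] [ 0.65762734 -0.10504875]
[495.23318386 179.67264574] [ 0.57147592 -0.69301508]
[146.3968254  193.33333333] [0.53613736 0.3674612 ]
```

Emit:
{"fn": "drive_tool", "kwargs": {
  "deltas": [
    {"linear": [0,-2,-12],"twist": 0,"claw": 0},
    {"linear": [0,-2,-20],"twist": 0,"claw": 0},
    {"linear": [0,-2,-20],"twist": 0,"claw": 0},
    {"linear": [10,-2,-20],"twist": 0,"claw": 0},
    {"linear": [20,-2,-20],"twist": 0,"claw": 0},
    {"linear": [30,-2,-20],"twist": 0,"claw": 0},
    {"linear": [40,-1,-20],"twist": 0,"claw": 0},
    {"linear": [50,-1,-20],"twist": 0,"claw": 0},
    {"linear": [60,-1,-20],"twist": 0,"claw": 0},
    {"linear": [60,-1,-20],"twist": 0,"claw": 0}
  ]
}}

```text
clock: 18.18
position: [0.5405, -0.0431, 0.0736]
ee_rot: [0.002, -0.01, 1.0, -0.0]
contact_force: [0.9, -0.3, -3.0]
width: 0.0152
gripper_force: 52.8
```

Emit:
{"fn": "drive_tool", "kwargs": {
  "deltas": [
    {"linear": [12,0,0],"twist": 0,"claw": 0},
    {"linear": [24,0,0],"twist": 0,"claw": 0},
    {"linear": [36,1,0],"twist": 0,"claw": 0},
    {"linear": [48,1,0],"twist": 0,"claw": 0},
    {"linear": [60,1,0],"twist": 0,"claw": 0},
    {"linear": [70,1,0],"twist": 0,"claw": 0},
    {"linear": [78,2,0],"twist": 0,"claw": 0},
    {"linear": [84,2,0],"twist": 0,"claw": 0},
    {"linear": [90,2,0],"twist": 0,"claw": 0},
    {"linear": [90,2,0],"twist": 0,"claw": 0}
  ]
}}

```text
clock: 19.02
position: [0.6281, -0.0408, 0.0733]
ee_rot: [0.001, -0.01, 1.0, -0.0]
contact_force: [0.4, -0.3, -2.9]
width: 0.0154
gripper_force: 52.8
```

Emit:
{"fn": "drive_tool", "kwargs": {
  "deltas": [
    {"linear": [2,0,0],"twist": 0,"claw": 0},
    {"linear": [4,0,0],"twist": 0,"claw": 0},
    {"linear": [6,0,0],"twist": 0,"claw": 0},
    {"linear": [8,0,0],"twist": 0,"claw": 0},
    {"linear": [8,0,0],"twist": 0,"claw": 0}
  ]
}}

```text
clock: 19.43
position: [0.635, -0.0407, 0.0734]
ee_rot: [-0.0, -0.01, 1.0, 0.0]
contact_force: [-0.2, -0.0, -3.8]
width: 0.0154
gripper_force: 52.9
```

Emit:
{"fn": "drive_tool", "kwargs": {
  "deltas": [
    {"linear": [2,0,0],"twist": 0,"claw": 0},
    {"linear": [4,0,0],"twist": 0,"claw": 0},
    {"linear": [5,0,0],"twist": 0,"claw": 0},
    {"linear": [5,0,0],"twist": 0,"claw": 0}
  ]
}}

```text
clock: 19.77
position: [0.6359, -0.0406, 0.0728]
ee_rot: [-0.005, -0.01, 1.0, 0.0]
contact_force: [-7.1, -0.1, 1.4]
width: 0.0157
gripper_force: 53.5
```

Emit:
{"fn": "drive_tool", "kwargs": {
  "deltas": [
    {"linear": [-4,0,0],"twist": 0,"claw": 0.5},
    {"linear": [-4,0,0],"twist": 0,"claw": 0.5},
    {"linear": [-4,0,0],"twist": 0,"claw": 0.5},
    {"linear": [-4,0,30],"twist": 0,"claw": 0.5},
    {"linear": [-4,0,70],"twist": 0,"claw": 0.5},
    {"linear": [-4,0,110],"twist": 0,"claw": 1},
    {"linear": [-10,20,145],"twist": 0,"claw": 1},
    {"linear": [-20,60,150],"twist": 0,"claw": 1},
    {"linear": [-30,100,150],"twist": 0,"claw": 1},
    {"linear": [-40,140,150],"twist": 0,"claw": 1},
    {"linear": [-50,180,150],"twist": 0,"claw": 1},
    {"linear": [-60,220,150],"twist": 0,"claw": 1}
  ]
}}

```text
clock: 20.77
position: [0.5802, 0.1812, 0.2243]
ee_rot: [0.002, -0.01, 1.0, 0.0]
contact_force: [0.8, 0.4, -0.4]
width: 0.0853
gripper_force: 0.0
```

Emit:
{"fn": "drive_tool", "kwargs": {
  "deltas": [
    {"linear": [-50,195,0],"twist": -16,"claw": 1},
    {"linear": [-50,195,0],"twist": -16,"claw": 1},
    {"linear": [-50,195,0],"twist": -16,"claw": 1},
    {"linear": [-50,195,0],"twist": -16,"claw": 1},
    {"linear": [-50,195,0],"twist": -16,"claw": 1},
    {"linear": [-50,195,0],"twist": -16,"claw": 1},
    {"linear": [-50,195,0],"twist": -16,"claw": 1},
    {"linear": [-50,195,0],"twist": -16,"claw": 1}
  ]
}}

```text
clock: 21.43
position: [0.5303, 0.3745, 0.2235]
ee_rot: [0.001, 0.129, 0.992, 0.0]
contact_force: [-0.2, 0.3, 0.1]
width: 0.0853
gripper_force: 0.0
```

```bash
python3 - <<'E'
from h import *
im,m=grab('wrist','w10.png')
for v in(90,110,130): print(v,top(im,m,'green',np.array((.541,.38)),v))
print(tooly())
E
```

```text
90 (array([540.8, 380.9]), (22.0, 13.8), -14.7)
110 (array([540.8, 380.9]), (22.0, 13.8), -14.7)
130 (array([540.8, 380.9]), (22.0, 13.8), -14.7)
(array([0.5305, 0.3737, 0.2235]), np.float64(75.1))
```

Emit:
{"fn": "drive_tool", "kwargs": {
  "deltas": [
    {"linear": [10.5,7,-40],"twist": 0,"claw": 1},
    {"linear": [10.5,7,-80],"twist": 0,"claw": 1},
    {"linear": [10.5,7,-113],"twist": 0,"claw": 1},
    {"linear": [10.5,7,-113],"twist": 0,"claw": 1},
    {"linear": [10.5,7,-140],"twist": 0,"claw": 1},
    {"linear": [10.5,7,-160],"twist": 0,"claw": 1},
    {"linear": [10.5,7,-170],"twist": 0,"claw": 1},
    {"linear": [10.5,7,-170],"twist": 0,"claw": 1},
    {"linear": [10.5,7,-170],"twist": 0,"claw": 0},
    {"linear": [10.5,7,-170],"twist": 0,"claw": 0},
    {"linear": [10.5,7,-170],"twist": 0,"claw": 0},
    {"linear": [10.5,7,-170],"twist": 0,"claw": 0}
  ],
  "squeeze": 50
}}

```text
clock: 22.48
position: [0.5413, 0.3818, 0.055]
ee_rot: [0.001, 0.129, 0.992, 0.001]
contact_force: [0.6, -0.7, -0.7]
width: 0.0381
gripper_force: 0.0
```

Emit:
{"fn": "drive_tool", "kwargs": {
  "deltas": [
    {"linear": [0,0,0],"twist": 0,"claw": 0},
    {"linear": [0,0,0],"twist": 0,"claw": 0},
    {"linear": [0,0,20],"twist": 0,"claw": 0},
    {"linear": [0,0,40],"twist": 0,"claw": 0},
    {"linear": [-15,-35,40],"twist": 5,"claw": 0},
    {"linear": [-30,-70,40],"twist": 10,"claw": 0},
    {"linear": [-45,-105,40],"twist": 16,"claw": 0},
    {"linear": [-60,-140,40],"twist": 16,"claw": 0},
    {"linear": [-63,-175,40],"twist": 16,"claw": 0},
    {"linear": [-63,-210,40],"twist": 16,"claw": 0},
    {"linear": [-63,-250,40],"twist": 16,"claw": 0},
    {"linear": [-63,-290,40],"twist": 16,"claw": 0}
  ]
}}

```text
clock: 23.48
position: [0.4765, 0.09, 0.0932]
ee_rot: [-0.0, -0.011, 1.0, 0.0]
contact_force: [0.6, -0.6, -2.8]
width: 0.0152
gripper_force: 51.1
```

Emit:
{"fn": "drive_tool", "kwargs": {
  "deltas": [
    {"linear": [0,-40,0],"twist": 0,"claw": 0},
    {"linear": [0,-80,0],"twist": 0,"claw": 0},
    {"linear": [0,-120,0],"twist": 0,"claw": 0},
    {"linear": [0,-160,0],"twist": 0,"claw": 0},
    {"linear": [0,-190,0],"twist": 0,"claw": 0},
    {"linear": [0,-206,0],"twist": 0,"claw": 0},
    {"linear": [0,-206,0],"twist": 0,"claw": 0},
    {"linear": [0,-206,0],"twist": 0,"claw": 0},
    {"linear": [0,-206,0],"twist": 0,"claw": 0}
  ]
}}

```text
clock: 24.23
position: [0.4768, -0.1139, 0.093]
ee_rot: [-0.001, -0.01, 1.0, 0.001]
contact_force: [0.5, -0.0, -3.5]
width: 0.0154
gripper_force: 51.3
```

```bash
python3 - <<'E'
from h import *
print(tooly())
im,m=grab('wrist','w11.png')
for v in(50,110): print(v,top(im,m,'green',np.array((.478,-.115)),v,.125))
E
```

```text
(array([ 0.4768, -0.1139,  0.093 ]), np.float64(91.1))
50 (array([ 462.8, -113.2]), (51.9, 15.7), 2.3)
110 (array([ 462.8, -113.4]), (51.9, 15.3), 2.3)
```

Emit:
{"fn": "drive_tool", "kwargs": {
  "deltas": [
    {"linear": [0,-2,-12],"twist": 0,"claw": 0},
    {"linear": [0,-2,-20],"twist": 0,"claw": 0},
    {"linear": [0,-2,-20],"twist": 0,"claw": 0},
    {"linear": [10,-2,-20],"twist": 0,"claw": 0},
    {"linear": [20,-2,-20],"twist": 0,"claw": 0},
    {"linear": [30,-2,-20],"twist": 0,"claw": 0},
    {"linear": [40,-1,-20],"twist": 0,"claw": 0},
    {"linear": [50,-1,-20],"twist": 0,"claw": 0},
    {"linear": [60,-1,-20],"twist": 0,"claw": 0},
    {"linear": [60,-1,-20],"twist": 0,"claw": 0}
  ]
}}

```text
clock: 25.12
position: [0.5408, -0.1162, 0.0736]
ee_rot: [0.002, -0.01, 1.0, -0.0]
contact_force: [0.1, -0.1, -2.1]
width: 0.0154
gripper_force: 51.3
```

Emit:
{"fn": "drive_tool", "kwargs": {
  "deltas": [
    {"linear": [12,0,0],"twist": 0,"claw": 0},
    {"linear": [24,0,0],"twist": 0,"claw": 0},
    {"linear": [36,1,0],"twist": 0,"claw": 0},
    {"linear": [48,1,0],"twist": 0,"claw": 0},
    {"linear": [60,1,0],"twist": 0,"claw": 0},
    {"linear": [70,1,0],"twist": 0,"claw": 0},
    {"linear": [78,2,0],"twist": 0,"claw": 0},
    {"linear": [84,2,0],"twist": 0,"claw": 0},
    {"linear": [90,2,0],"twist": 0,"claw": 0},
    {"linear": [94,2,0],"twist": 0,"claw": 0},
    {"linear": [94,2,0],"twist": 0,"claw": 0}
  ]
}}

```text
clock: 26.03
position: [0.6323, -0.1138, 0.0733]
ee_rot: [0.0, -0.01, 1.0, -0.0]
contact_force: [0.2, -0.3, -2.7]
width: 0.0154
gripper_force: 51.3
```

Emit:
{"fn": "drive_tool", "kwargs": {
  "deltas": [
    {"linear": [2,0,0],"twist": 0,"claw": 0},
    {"linear": [4,0,0],"twist": 0,"claw": 0},
    {"linear": [5,0,0],"twist": 0,"claw": 0},
    {"linear": [6,0,0],"twist": 0,"claw": 0},
    {"linear": [6,0,0],"twist": 0,"claw": 0}
  ]
}}

```text
clock: 26.45
position: [0.6346, -0.1136, 0.0731]
ee_rot: [-0.003, -0.01, 1.0, 0.0]
contact_force: [-5.3, -0.7, 0.6]
width: 0.0152
gripper_force: 51.9
```

Emit:
{"fn": "drive_tool", "kwargs": {
  "deltas": [
    {"linear": [-4,0,0],"twist": 0,"claw": 0.5},
    {"linear": [-4,0,0],"twist": 0,"claw": 0.5},
    {"linear": [-4,0,0],"twist": 0,"claw": 0.5},
    {"linear": [-4,0,35],"twist": 0,"claw": 0.5},
    {"linear": [-4,0,75],"twist": 0,"claw": 0.5},
    {"linear": [-4,0,115],"twist": 0,"claw": 1},
    {"linear": [-20,20,145],"twist": 0,"claw": 1},
    {"linear": [-35,55,150],"twist": 0,"claw": 1},
    {"linear": [-50,90,150],"twist": 0,"claw": 1},
    {"linear": [-65,125,150],"twist": 0,"claw": 1},
    {"linear": [-80,160,150],"twist": 0,"claw": 1},
    {"linear": [-85,195,150],"twist": 0,"claw": 1}
  ]
}}

```text
clock: 27.45
position: [0.5507, 0.0828, 0.2244]
ee_rot: [0.001, -0.01, 1.0, 0.0]
contact_force: [-0.1, 0.4, -1.0]
width: 0.0853
gripper_force: 0.0
```

Emit:
{"fn": "drive_tool", "kwargs": {
  "deltas": [
    {"linear": [0,15,0],"twist": 0,"claw": 1},
    {"linear": [0,15,0],"twist": 0,"claw": 1},
    {"linear": [0,15,0],"twist": 0,"claw": 1},
    {"linear": [0,15,0],"twist": 0,"claw": 1}
  ]
}}

```text
clock: 27.78
position: [0.5531, 0.0956, 0.2236]
ee_rot: [0.001, -0.01, 1.0, -0.0]
contact_force: [0.2, -0.3, -0.6]
width: 0.0857
gripper_force: 0.0
```

```bash
python3 - <<'E'
from h import *
print(tooly())
im,m=grab('wrist','w12.png')
p=proj(m,(.57,.095,.09)).astype(int); x0,y0=p[0]-70,p[1]-55; print(x0,y0)
cv2.imwrite('pics/w12c.png',cv2.resize(im[y0:y0+110,x0:x0+140,::-1],None,fx=5,fy=5,interpolation=cv2.INTER_CUBIC))
for col in('yellow','green','blue'):
    for n in('top','scene'):
        i2,m2=grab(n) if col=='yellow' else (I[n])
        if col=='yellow':
            try: I[n]=(i2,m2)
            except NameError: I={n:(i2,m2)}
        for v in(120,): print(n,col,top(i2,m2,col,np.array({'yellow':(.632,-.04),'green':(.633,-.112),'blue':(.635,-.184)}[col]),v,.103))
E
```

```text
(array([0.5531, 0.0956, 0.2236]), np.float64(91.1))
186 149
top yellow (array([637.4, -34.8]), (54.6, 46.2), 89.6)
scene yellow (array([594.7, -25.3]), (18.0, 13.4), 84.3)
top green (array([ 650.8, -104.4]), (54.6, 18.6), 89.6)
scene green None
top blue (array([ 642.7, -172.5]), (57.4, 40.1), 89.6)
scene blue None
```

View pics/w12c.png

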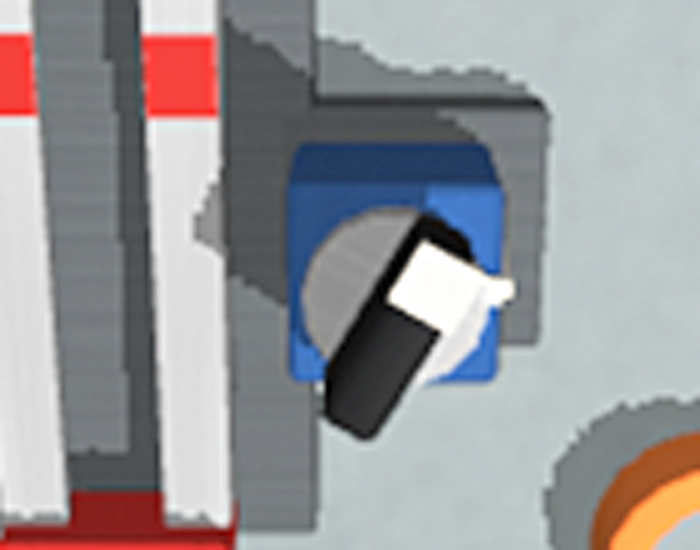

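The crop shows the nut bar from its dark end (350,425) to its white end (452,256), and the white mark at (500,290). The nut stands at about 0.54 rad.

```bash
python3 - <<'E'
from h import *
im,m=grab('wrist')
f=lambda x,y:onz(m,(186+(x+.5)/5-.5,149+(y+.5)/5-.5),.096)[:2]
w=f(452,256);d=f(350,423);print(w,d,(w+d)/2,np.linalg.norm(w-d),np.degrees(np.arctan2(*(w-d)[::-1])))
print(f(390,300)-f(440,333), tooly())
E
```

```text
[0.56149574 0.11369444] [0.5989277  0.09371194] [0.58021172 0.10370319] 0.042431736531745715 151.90512842363856
[-0.00704212 -0.01043411] (array([0.5528, 0.0951, 0.2232]), np.float64(91.0))
```

Emit:
{"fn": "drive_tool", "kwargs": {
  "deltas": [
    {"linear": [13,4,-30],"twist": -7,"claw": 1},
    {"linear": [27,9,-60],"twist": -14,"claw": 1},
    {"linear": [27,9,-80],"twist": -21,"claw": 1},
    {"linear": [27,9,-95],"twist": -28,"claw": 1},
    {"linear": [27,9,-95],"twist": -29,"claw": 1},
    {"linear": [27,9,-95],"twist": -29,"claw": 1},
    {"linear": [27,9,-95],"twist": -29,"claw": 1}
  ]
}}

```text
clock: 28.57
position: [0.5804, 0.1048, 0.1293]
ee_rot: [0.001, 0.24, 0.971, 0.0]
contact_force: [1.1, 0.3, 0.1]
width: 0.0854
gripper_force: 0.0
```

```bash
python3 - <<'E'
from h import *
print(tooly())
im,m=grab('wrist','w13.png')
print(proj(m,(.580,.104,.096)))
h=cv2.cvtColor(im,cv2.COLOR_RGB2HSV); 
p=proj(m,(.580,.104,.096)).astype(int); x0,y0=max(0,p[0]-80),p[1]-70; print(x0,y0)
cv2.imwrite('pics/w13c.png',cv2.resize(im[y0:y0+120,x0:x0+160,::-1],None,fx=5,fy=5,interpolation=cv2.INTER_CUBIC))
E
```

```text
(array([0.5804, 0.1048, 0.1293]), np.float64(62.2))
[256.73375936 233.53627524]
176 163
```

View pics/w13c.png

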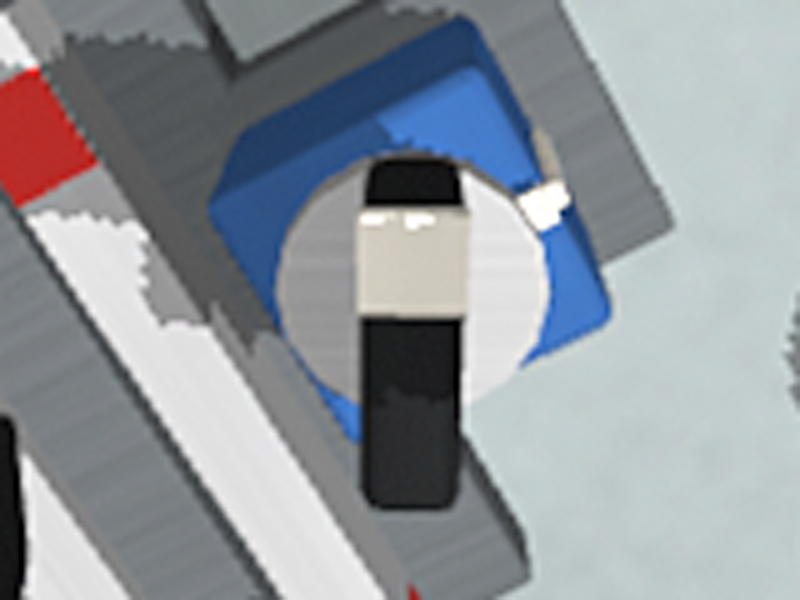

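The bar lies upright in the picture (column 411, rows 207–508) and is centred under the tool. I'm descending to grip and turn it.

Emit:
{"fn": "drive_tool", "kwargs": {
  "deltas": [
    {"linear": [0,0,-25],"twist": 0,"claw": 1},
    {"linear": [0,0,-40],"twist": 0,"claw": 1},
    {"linear": [0,0,-46],"twist": 0,"claw": 1},
    {"linear": [0,0,-46],"twist": 0,"claw": 0},
    {"linear": [0,0,-46],"twist": 0,"claw": 0},
    {"linear": [0,0,-46],"twist": 0,"claw": 0},
    {"linear": [0,0,-46],"twist": 0,"claw": 0},
    {"linear": [0,0,-46],"twist": 0,"claw": 0},
    {"linear": [0,0,-46],"twist": 0,"claw": 0},
    {"linear": [0,0,-46],"twist": 0,"claw": 0}
  ],
  "squeeze": 40
}}

```text
clock: 29.45
position: [0.5795, 0.1046, 0.0833]
ee_rot: [0.0, 0.241, 0.971, -0.001]
contact_force: [-2.1, -2.8, 5.6]
width: 0.0132
gripper_force: 42.1
```

Emit:
{"fn": "drive_tool", "kwargs": {
  "deltas": [
    {"linear": [0,0,0],"twist": -6,"claw": 0},
    {"linear": [0,0,0],"twist": -12,"claw": 0},
    {"linear": [0,0,0],"twist": -18,"claw": 0},
    {"linear": [0,0,0],"twist": -24,"claw": 0},
    {"linear": [0,0,0],"twist": -30,"claw": 0},
    {"linear": [0,0,0],"twist": -36,"claw": 0},
    {"linear": [0,0,0],"twist": -42,"claw": 0},
    {"linear": [0,0,0],"twist": -48,"claw": 0},
    {"linear": [0,0,0],"twist": -54,"claw": 0},
    {"linear": [0,0,0],"twist": -61,"claw": 0},
    {"linear": [0,0,0],"twist": -61,"claw": 0},
    {"linear": [0,0,0],"twist": -61,"claw": 0}
  ]
}}

```text
clock: 30.45
position: [0.5834, 0.1069, 0.0833]
ee_rot: [0.002, 0.7, 0.714, 0.004]
contact_force: [4.9, 3.6, -1.0]
width: 0.013
gripper_force: 41.3
```

Emit:
{"fn": "drive_tool", "kwargs": {
  "deltas": [
    {"linear": [0,0,0],"twist": 0,"claw": 1},
    {"linear": [0,0,0],"twist": 0,"claw": 1},
    {"linear": [0,0,0],"twist": 0,"claw": 1},
    {"linear": [0,0,30],"twist": 7,"claw": 1},
    {"linear": [0,0,70],"twist": 14,"claw": 1},
    {"linear": [-10,-10,110],"twist": 21,"claw": 1},
    {"linear": [-20,-40,150],"twist": 28,"claw": 1},
    {"linear": [-30,-70,180],"twist": 35,"claw": 1},
    {"linear": [-35,-100,200],"twist": 42,"claw": 1},
    {"linear": [-35,-130,200],"twist": 49,"claw": 1},
    {"linear": [-35,-150,200],"twist": 56,"claw": 1},
    {"linear": [-35,-160,200],"twist": 63,"claw": 1}
  ]
}}

```text
clock: 31.45
position: [0.544, -0.0577, 0.2833]
ee_rot: [0.001, 0.222, 0.975, -0.001]
contact_force: [-0.0, -0.4, -0.5]
width: 0.0856
gripper_force: 0.0
```

Emit:
{"fn": "drive_tool", "kwargs": {
  "deltas": [
    {"linear": [0,0,0],"twist": 7,"claw": 0},
    {"linear": [0,0,0],"twist": 14,"claw": 0},
    {"linear": [0,0,0],"twist": 21,"claw": 0},
    {"linear": [0,0,0],"twist": 27,"claw": 0},
    {"linear": [0,0,0],"twist": 27,"claw": 0},
    {"linear": [0,0,0],"twist": 27,"claw": 0}
  ]
}}

```text
clock: 31.95
position: [0.544, -0.0547, 0.2822]
ee_rot: [-0.0, -0.008, 1.0, 0.0]
contact_force: [-0.2, 0.1, -1.1]
width: 0.0126
gripper_force: 0.0
```

```bash
python3 - <<'E'
from h import *
print(tooly())
im,m=grab('wrist','w14.png')
for col,v,p in(('yellow',200,(.632,-.04)),('green',110,(.633,-.112)),('blue',170,(.635,-.184))): print(col,top(im,m,col,np.array(p),v,.103))
cv2.imwrite('pics/w14b.png',cv2.resize(im[100:340,80:420,::-1],None,fx=2.3,fy=2.3,interpolation=cv2.INTER_CUBIC))
E
```

```text
(array([ 0.544 , -0.0547,  0.2822]), np.float64(91.0))
yellow (array([633.1, -51.1]), (29.2, 23.0), -89.7)
green (array([ 621.6, -104.8]), (55.6, 28.8), -27.6)
blue (array([ 632.2, -163. ]), (50.6, 22.8), -89.0)
```

View pics/w14b.png

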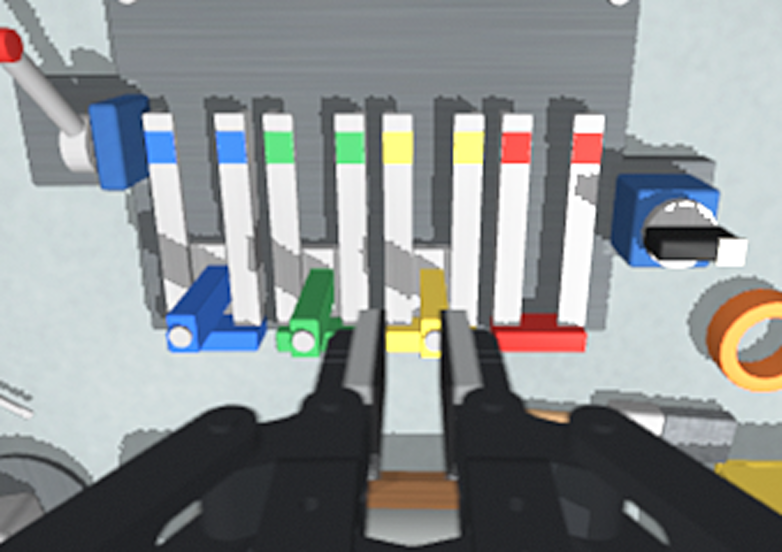

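The view shows all three stops against their end blocks, with their feet level under the lips. The nut's white end points right at its mark, and the lever is open at the left. Next I'll close the lever.

Emit:
{"fn": "drive_tool", "kwargs": {
  "deltas": [
    {"linear": [-20,-35,0],"twist": 0,"claw": 0},
    {"linear": [-40,-70,0],"twist": 0,"claw": 0},
    {"linear": [-60,-105,0],"twist": 0,"claw": 0},
    {"linear": [-80,-140,0],"twist": 0,"claw": 0},
    {"linear": [-100,-175,0],"twist": 0,"claw": 0},
    {"linear": [-114,-210,0],"twist": 0,"claw": 0},
    {"linear": [-114,-222,-10],"twist": 0,"claw": 0},
    {"linear": [-114,-222,-50],"twist": 0,"claw": 0},
    {"linear": [-114,-222,-90],"twist": 0,"claw": 0},
    {"linear": [-114,-222,-130],"twist": 0,"claw": 0},
    {"linear": [-114,-222,-165],"twist": 0,"claw": 0},
    {"linear": [-114,-222,-182],"twist": 0,"claw": 0}
  ]
}}

```text
clock: 33.0
position: [0.4281, -0.2743, 0.0959]
ee_rot: [-0.003, -0.009, 1.0, 0.003]
contact_force: [-0.2, -0.3, 0.3]
width: 0.0002
gripper_force: 0.0
```

Emit:
{"fn": "drive_tool", "kwargs": {
  "deltas": [
    {"linear": [0,0,0],"twist": 0,"claw": 0},
    {"linear": [0,0,0],"twist": 0,"claw": 0},
    {"linear": [0,0,0],"twist": 0,"claw": 0}
  ]
}}

```text
clock: 33.25
position: [0.4316, -0.2774, 0.1016]
ee_rot: [0.001, -0.01, 1.0, -0.001]
contact_force: [-0.2, 0.5, -0.2]
width: -0.0
gripper_force: 0.0
```

Emit:
{"fn": "drive_tool", "kwargs": {
  "deltas": [
    {"linear": [15,0,0],"twist": 0,"claw": 0},
    {"linear": [30,0,0],"twist": 0,"claw": 0},
    {"linear": [45,0,0],"twist": 0,"claw": 0},
    {"linear": [60,1,0],"twist": 0,"claw": 0},
    {"linear": [75,1,0],"twist": 0,"claw": 0},
    {"linear": [90,1,0],"twist": 0,"claw": 0},
    {"linear": [104,2,0],"twist": 0,"claw": 0},
    {"linear": [116,2,0],"twist": 0,"claw": 0},
    {"linear": [126,2,0],"twist": 0,"claw": 0},
    {"linear": [134,2,0],"twist": 0,"claw": 0},
    {"linear": [139,2,0],"twist": 0,"claw": 0},
    {"linear": [139,2,0],"twist": 0,"claw": 0}
  ]
}}

```text
clock: 34.25
position: [0.5697, -0.2744, 0.0998]
ee_rot: [-0.001, -0.01, 1.0, 0.0]
contact_force: [-2.0, 0.3, -2.3]
width: 0.0002
gripper_force: 1.1
```

Emit:
{"fn": "drive_tool", "kwargs": {
  "deltas": [
    {"linear": [3,0,0],"twist": 0,"claw": 0},
    {"linear": [6,0,0],"twist": 0,"claw": 0},
    {"linear": [9,0,0],"twist": 0,"claw": 0},
    {"linear": [9,0,0],"twist": 0,"claw": 0}
  ]
}}

```text
clock: 34.58
position: [0.5757, -0.2739, 0.0986]
ee_rot: [-0.003, -0.01, 1.0, 0.001]
contact_force: [-5.7, 0.6, -4.3]
width: 0.0
gripper_force: 3.1
```

Emit:
{"fn": "drive_tool", "kwargs": {
  "deltas": [
    {"linear": [2,0,0],"twist": 0,"claw": 0},
    {"linear": [4,0,0],"twist": 0,"claw": 0},
    {"linear": [5,0,0],"twist": 0,"claw": 0},
    {"linear": [5,0,0],"twist": 0,"claw": 0}
  ]
}}

```text
clock: 34.92
position: [0.5783, -0.2737, 0.098]
ee_rot: [-0.006, -0.01, 1.0, 0.002]
contact_force: [-10.4, -0.7, -5.3]
width: -0.0001
gripper_force: 5.1
```

Force is rising at the stop. I'm backing off and checking.

Emit:
{"fn": "drive_tool", "kwargs": {
  "deltas": [
    {"linear": [-30,0,0],"twist": 0,"claw": 0},
    {"linear": [-40,0,30],"twist": 0,"claw": 0},
    {"linear": [-50,0,70],"twist": 0,"claw": 0},
    {"linear": [-60,20,110],"twist": 0,"claw": 0},
    {"linear": [-60,60,150],"twist": 0,"claw": 0},
    {"linear": [-60,100,185],"twist": 0,"claw": 0},
    {"linear": [-60,130,185],"twist": 0,"claw": 0},
    {"linear": [-60,130,185],"twist": 0,"claw": 0},
    {"linear": [-60,130,185],"twist": 0,"claw": 0}
  ]
}}

```text
clock: 35.67
position: [0.5251, -0.142, 0.2888]
ee_rot: [0.004, -0.012, 1.0, -0.0]
contact_force: [-0.2, -0.2, -0.7]
width: -0.0002
gripper_force: 0.0
```

```bash
python3 - <<'E'
from h import *
print(tooly())
im,m=grab('wrist','w15.png')
for a,c,b,_ in blobs(im,'red',100): print(a,c,b,onz(m,c,.114))
cv2.imwrite('pics/w15b.png',cv2.resize(im[60:340,60:460,::-1],None,fx=2,fy=2,interpolation=cv2.INTER_CUBIC))
E
```

```text
(array([ 0.5251, -0.142 ,  0.2888]), np.float64(91.3))
155 [362.69677419 175.96129032] [356 170  14  13] [ 0.51960917 -0.02069971  0.114     ]
146 [392.45205479 176.45890411] [386 170  14  13] [0.51936267 0.01385615 0.114     ]
1044 [ 63.74808429 242.1408046 ] [ 32 223  66  40] [ 0.61422069 -0.38419406  0.114     ]
614 [155.37947883 231.35504886] [130 225  52  13] [ 0.59641043 -0.2675348   0.114     ]
519 [365.4238921  253.63198459] [344 244  44  17] [ 0.62133512 -0.00245792  0.114     ]
```

View pics/w15b.png

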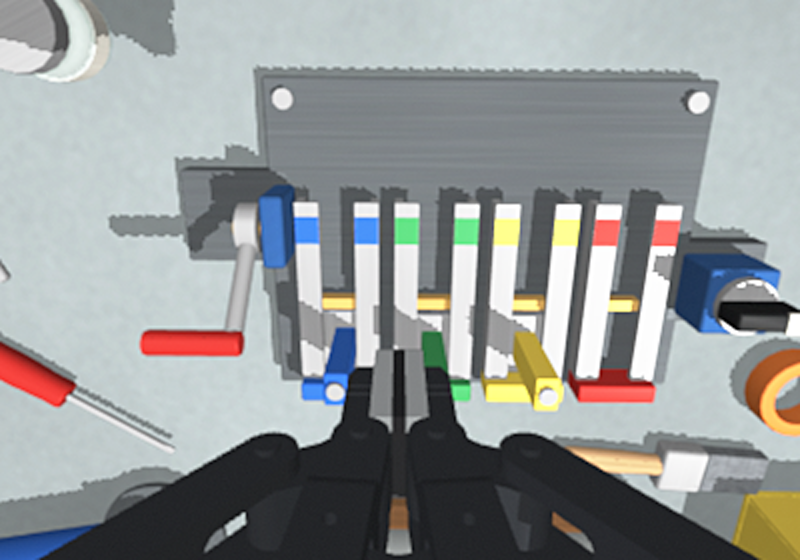

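The view shows the lever closed again, with its handle at (192,343) giving x = 0.596, as at the start. The brass dogs are up behind all the feet, and the nut points at its mark. I'm handing in.

```bash
python3 -c "
from rig import manip; print(manip.sign_off())"
```

```text
the job is handed in; nothing more can be done
None
```

The jig is set and handed in: the blue, yellow and green stops (no red one was on the table) are home against their end blocks, the nut is on its mark and the lever is closed; no verdict came back.

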